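Reset a slotted fence bar to its index and clamp it

ROBOT

A 7-joint arm with a two-finger parallel gripper is mounted at the origin on the work surface. World frame = base frame: x ahead of the robot, y to its left, z up, the work surface at z = 0. Lengths are in m, angles in degrees, forces in N, time in s.
With the tool pointing down it reaches from about 0.425 to 0.875 m from the base axis. Payload 4.7 kg.
Tool frame: the origin (TCP) lies at the very end of the fingers, on their centre line; the grasp point (between the pads) lies 19 mm behind it; z points along the fingers, y is the direction in which the jaws open and shut (so a half turn about z gives the same grasp; the last joint's range is limited). The gripper opens to 87 mm and grips with 3 to 60 N. Pads are 19 mm wide; open, the fingers measure 117 mm over their backs; the gripper's body (75 mm by 190 mm) begins 51 mm behind the grasp point.
Start: joints at [-69.952, 18.392, -4.016, 83.108, 1.295, 78.541, -3.26], TCP at [0.214, 0.614, 0.202] pointing down, gripper open.
Joint ranges: [-163.93, 163.93], [-17.29, 119.83], [-79.2, 71.16], [3.27, 140.29], [-89.18, 269.18], [5.43, 117.66], [-154.24, 154.24]. Speed limits (degrees/s): [147.25, 147.25, 180, 180, 180, 180, 180].

INTERFACE

Orientations are given as [roll, pitch, yaw] about the fixed x, y, z axes, in that order (R = Rz(yaw) Ry(pitch) Rx(roll)).
In Python, from cell import monitor, read_camera, camera_info, env, look_for gives the robot as it stands.
- The arm moves only by the tool servo_tool, never from a script. Its argument "commands" is one flat list of numbers, 6 for each row, row after row: the shift along the tool's x, y, z in mm, then the turn, a rotation vector about the tool's x, y, z in degrees. A call has 1 to 10 rows; each row shifts and turns the commanded pose from where the row before left it, along the tool's axes as they then stand; what a row does not reach is not made up. A row lasts 1/10 s, in which the tool goes at most 50 mm and 8.59 degrees, less where a joint would pass 70% of its speed; a pose out of reach is approached as far as the arm can. A call is refused whole if a number of a shift passes 50 or a number of a turn 8.59, either way. A call with a gripper value outside its range is refused whole. "jaw" is the finger opening in mm, from 0 to 87, set as the call begins (left out, the last holds). The fingers move at their own pace and stop on an object; "newtons" is the grip in N (left out, the last holds). Time passes only in rows, so rows that do not move let the fingers close. It gives the time, the measured TCP pose, the force and the opening at its end, in the units of the state.
- monitor.get_obs(): the state, without advancing time (a new reading comes with each control period).
- read_camera(name): name is "side" or "top" or "wrist"; returns (picture, depth): 420x560x3 uint8, red, green, blue; 420x560 float32, m along the optical axis (not along the pixel's ray), 0 where there is no reading.
- camera_info(name): a dict with "camera_matrix" (3x3 intrinsics, pixels), "R" (3x3) and "t" (3): a world point X has camera coordinates R X + t; the wrist camera has in their place "T_tool_cam" (4x4, takes a point from camera to tool coordinates, whose origin is the TCP and whose axes are the flange's). Camera axes: x right, y down, z forward; pixel columns grow to the right and rows downward; lengths in m; the calibration is good to about 2 mm. The wrist camera is an equidistant fisheye: a pixel r from the principal point sees the ray r / f radians off the axis. A picture is of the moment at which its call begins: read the wrist's pose just before it. camera_info takes no time and is no camera call.
- env.sign_off(): hands the job in, once; it reports no verdict.
Trained networks look in the newest picture that a camera, given by its name, has taken for a name from the list of things; names that differ only in an ending like _2 or _b are one class to them, and where a whole thing is asked for, a point or a joint stands for the part that bears it (a point fixed in the world has none). Each returns a list of dicts, best first, with "conf" (0 to 1); they miss things now and then, are a little off and sometimes report something else, mostly with a low value. They report only what shows in the picture. A call takes as long as a camera call.
- look_for(camera, label): "box" ([left, top, width, height] in pixels, round what is visible of it).
The state is a dict: "time_s": time; "qpos": joint angles; "joint_velocities": joint speeds; "effort": joint torques, N m; "tool_pos": TCP position; "tool_rot": TCP orientation; "force": force on the tool from outside, world axes, zero at the start; "wrist_torque": the same for the moment, N m; "grip_width": finger opening in m.
Only numpy, scipy, OpenCV 4.12 (cv2) and the standard library are available. Lean on these libraries where they do the work, as an engineer would, in place of code of your own. Each camera call takes 0.05 s, during which the arm holds its last target.

TASK

One of the two clamp levers that hold the slotted fence bar on the plywood jig is still tight: swing it back fully loose, and only then push the bar along its slots until its pointer lines up with the pointed index on the scale (the round blank is not the mark). Then swing both levers clockwise, seen from above, until they are fully tight, with the pointer still on the index. Leave the small frame, the jar, the spool, the offcut and the collar on and beside the jig where they are.

Things in the scene. Friction and masses are not known exactly. Their poses are not given: they have to be found in the camera images.
- jig: Fixed plywood board, 18 mm thick, 440 mm along its y and 210 mm along its x (from -95 to +115 mm), flat on the table, turned up to 0.3 rad. Origin on the table at the board's reference centre; x points away from the robot, y to the robot's left, z up.
- bar (a joint): How far the fence bar has slid along the jig's +y, m: 0 when its middle is at the jig's origin, end stops at -0.05 and +0.05. About 5 N of friction holds it wherever it is left.
- bar_pointer (a point): Tip of the pointer, a pointed tongue in the middle of the bar's far (+x) edge, 59 mm from the bar's centre line and 24 mm above the table. The bar is a dark steel flat 310 mm long (jig y), 60 mm wide, 6 mm thick, lying on the board (top face 24 mm above the table), with two slots along its length through which the two clamp studs pass. It only slides along the jig's y.
- lug_left (a point): Middle of the outer face of the upright lug at the bar's left (+y) end, 41 mm above the table. The lug is 40 mm wide (jig x), 8 mm thick, and rises from the bar to 58 mm above the table; push it here to slide the bar to -y. This face is 155 mm from the bar's middle.
- lug_right (a point): The same at the bar's right (-y) end; push it here to slide the bar to +y.
- index_tip (a point): The mark: tip of the steel index with a pointed front (like an arrow, 16 mm wide, 32 mm long, a black line along its top), fixed on the aluminium scale strip beyond the bar. The tip points to the bar; its top is 29 mm above the table. The job is done when bar_pointer and index_tip have the same position along the jig's y.
- blank_center (a point): Centre of the round steel blank (22 mm disc, 10 mm high) fixed on the same strip at the other side of the scale's middle. Not the mark.
- lever_a (a joint): lever a's angle, rad: 0 = fully loose (stop), 1.22 = fully tight (stop). Grows as the lever turns clockwise seen from above. At 0 the lever points, in the jig's frame, 215 degrees counter-clockwise from the jig's +x (towards the robot and the jig's -y side); at 1.22 it points 145 degrees (towards the robot and the jig's +y side). Friction about 0.3 N m (5 N at the handle) holds it wherever it is left; no spring.
- lever_a_grip (a point): Middle of lever a's black round handle, 65 mm out from its pivot, 58 mm above the table. The lever is a level arm: bare rod 12 mm thick from the hub to 49 mm out, handle 17 mm thick from 49 to 85 mm out; its hub is 28 mm across, up to 68 mm above the table.
- clamp_a_pivot (a point): Pivot of lever a, at the arm's height (58 mm above the table); it stands in one of the bar's slots, 85 mm to the left or right of the jig's origin. Which lever is on which side, and so which side starts tight, varies.
- lever_b (a joint): lever b's angle, rad: 0 = fully loose (stop), 1.22 = fully tight (stop). Grows as the lever turns clockwise seen from above. At 0 the lever points, in the jig's frame, 215 degrees counter-clockwise from the jig's +x (towards the robot and the jig's -y side); at 1.22 it points 145 degrees (towards the robot and the jig's +y side). Friction about 0.3 N m (5 N at the handle) holds it wherever it is left; no spring.
- lever_b_grip (a point): Middle of lever b's black handle; lever b is the same as lever a.
- clamp_b_pivot (a point): Pivot of lever b, like clamp_a_pivot, in the bar's other slot.
- cube_small_c (a point): Bystander, to be left alone; this point is its centre (half-way up). Welded steel rod cube frame, 120 mm, standing behind the jig.
- jar_c (a point): Bystander, to be left alone; this point is its centre (half-way up). Jar 64 mm across, 110 mm high, off the jig's left end.
- spool_c (a point): Bystander, to be left alone; this point is its centre (half-way up). White spool 64 mm across, 80 mm high, off the jig's right end.
- offcut_c (a point): Bystander, to be left alone; this point is its centre (half-way up). Square steel bar offcut 20 x 80 x 20 mm, lying on the board on the robot's side of the bar (top 38 mm above the table), under the sweep of the levers.
- collar_c (a point): Bystander, to be left alone; this point is its centre (half-way up). Steel collar 50 mm across, 16 mm high, lying on the board's far left corner (top 34 mm above the table).

How it is judged:
By the outcome, as a careful person would: the job done as asked, in the order asked, and still so for the second after the job is handed in, with the robot touching nothing.
It also fails if it takes over 56 s, if anything falls off the work surface, if the arm or the gripper's body presses on something with over 40 N, if the wrist force passes 120 N, or if a joint passes its speed limit or range.

## Working session

There is one attempt and no reset: what is moved stays moved. The work goes in short steps, Python scripts to look and compute and a tool call to move; the robot and the scene stay as the last step left them, time stands still between calls to the robot, and variables do not carry over. Pictures are saved under pics/ and viewed, and the job is handed in when it is done.

Besides the shell and the picture viewer there is one more tool, called after "Request:" in YAML: its name, and indented under it one key for each argument. servo_tool: Moves the arm, as the interface text tells. Its arguments: {"type":"object","properties":{"commands":{"type":"array","items":{"type":"number"}},"jaw":{"type":"number"},"newtons":{"type":"number"}},"required":["commands"]}

```bash
ls; mkdir -p pics
cat > h.py <<'E'
import numpy as np, cv2
from cell import monitor, read_camera, camera_info, env, look_for
E
python3 - <<'E'
from h import *
s=monitor.get_obs();print(s['time_s'],s['tool_pos'],s['tool_rot'],s['force'])
for n in ['top','side']:
    im,d=read_camera(n);cv2.imwrite(f'pics/{n}0.png',im[:,:,::-1]);np.savez(f'{n}0.npz',im=im,d=d)
    i=camera_info(n);print(n,np.round(i['camera_matrix'],1).tolist(),np.round(i['R'],3).tolist(),i['t'])
print(monitor.get_obs()['time_s'])
E
```

```text
pics
0.0 [0.21403675 0.61312588 0.20136596] [-1.79891874e+02  7.16924303e-03  1.60761834e+02] [ 0.29825746 -0.7889488  -0.63195714]
top [[418.4, 0.0, 275.9], [0.0, 418.4, 212.1], [0.0, 0.0, 1.0]] [[-0.003, -1.0, 0.011], [-0.993, 0.002, -0.115], [0.115, -0.012, -0.993]] [0.0217348  0.63592371 0.93732255]
side [[478.1, 0.0, 287.1], [0.0, 478.1, 209.2], [0.0, 0.0, 1.0]] [[0.997, -0.076, -0.017], [-0.065, -0.695, -0.716], [0.043, 0.715, -0.698]] [-0.61465075  0.11997667  0.98762201]
0.1
```

View pics/top0.png

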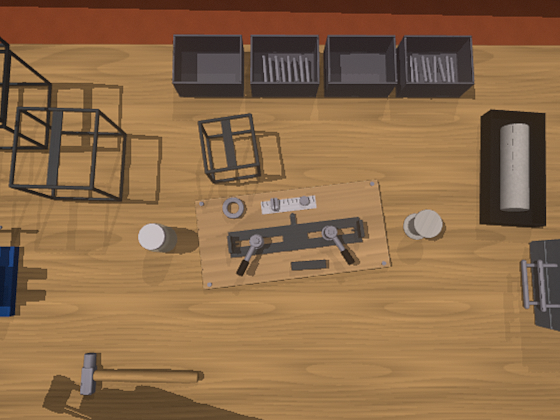

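View pics/side0.png

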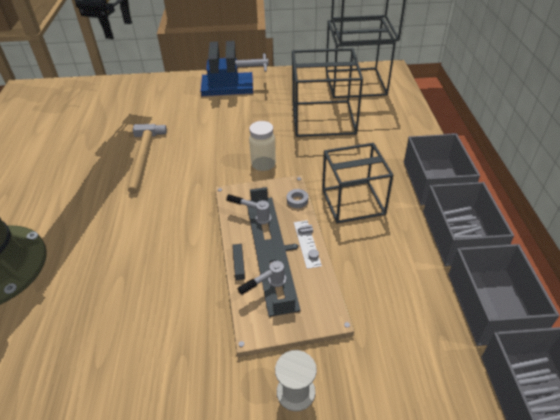

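```bash
cat >> h.py <<'E'
def ray(name,u,v,z):
    i=camera_info(name);K=i['camera_matrix'];R=np.array(i['R']);t=np.array(i['t'])
    d=R.T@np.linalg.inv(K)@np.array([u,v,1.]);c=-R.T@t
    return c+d*(z-c[2])/d[2]
def proj(name,X):
    i=camera_info(name);p=i['camera_matrix']@(np.array(i['R'])@np.array(X)+np.array(i['t']));return p[:2]/p[2]
E
python3 - <<'E'
from h import *
for n,(x0,y0,x1,y1) in dict(top=(190,170,400,300),side=(205,165,365,365)).items():
    im=np.load(f'{n}0.npz')['im'][y0:y1,x0:x1,::-1]
    f=min(800/(x1-x0),600/(y1-y0)); f=int(f*10)/10
    cv2.imwrite(f'pics/{n}0z.png',cv2.resize(im,None,fx=f,fy=f,interpolation=cv2.INTER_CUBIC));print(n,f)
for n in ['top','side']:
  for l in ['lug_left','lug_right','lever_a_grip','lever_b_grip','clamp_a_pivot','index_tip','bar_pointer','blank_center','offcut_c','jar_c','spool_c','collar_c','cube_small_c','jig']:
    if n=='side' and l not in('index_tip','bar_pointer','jig'): continue
    try: print(n,l,[(np.round(q['box']).tolist(),round(q['conf'],2)) for q in look_for(n,l)[:3]])
    except Exception as e: print(l,e)
E
```

```text
top 3.8
side 3.0
top lug_left [([230.0, 215.0, 134.0, 46.0], 0.62)]
top lug_right [([227.0, 212.0, 138.0, 46.0], 0.76), ([138.0, 227.0, 39.0, 26.0], 0.48)]
top lever_a_grip [([236.0, 236.0, 25.0, 41.0], 0.64), ([301.0, 199.0, 7.0, 8.0], 0.47)]
top lever_b_grip [([326.0, 225.0, 26.0, 41.0], 0.86), ([195.0, 117.0, 66.0, 66.0], 0.2)]
top clamp_a_pivot [([235.0, 232.0, 33.0, 44.0], 0.54)]
top index_tip [([269.0, 198.0, 6.0, 16.0], 0.38), ([234.0, 237.0, 27.0, 44.0], 0.35)]
top bar_pointer [([228.0, 214.0, 135.0, 43.0], 0.65)]
top blank_center [([301.0, 199.0, 9.0, 6.0], 0.41), ([400.0, 208.0, 42.0, 30.0], 0.29)]
top offcut_c [([235.0, 233.0, 31.0, 42.0], 0.64), ([292.0, 264.0, 33.0, 9.0], 0.53)]
top jar_c [([138.0, 225.0, 37.0, 28.0], 0.92)]
top spool_c [([403.0, 208.0, 41.0, 32.0], 0.89), ([195.0, 180.0, 195.0, 106.0], 0.51)]
top collar_c [([221.0, 195.0, 25.0, 22.0], 0.64)]
top cube_small_c [([195.0, 113.0, 66.0, 69.0], 0.85), ([140.0, 225.0, 34.0, 26.0], 0.57)]
top jig [([192.0, 179.0, 198.0, 109.0], 0.95)]
side index_tip []
side bar_pointer [([248.0, 188.0, 54.0, 129.0], 0.93)]
side jig [([216.0, 176.0, 141.0, 180.0], 0.95), ([251.0, 188.0, 53.0, 129.0], 0.59)]
```

View pics/top0z.png

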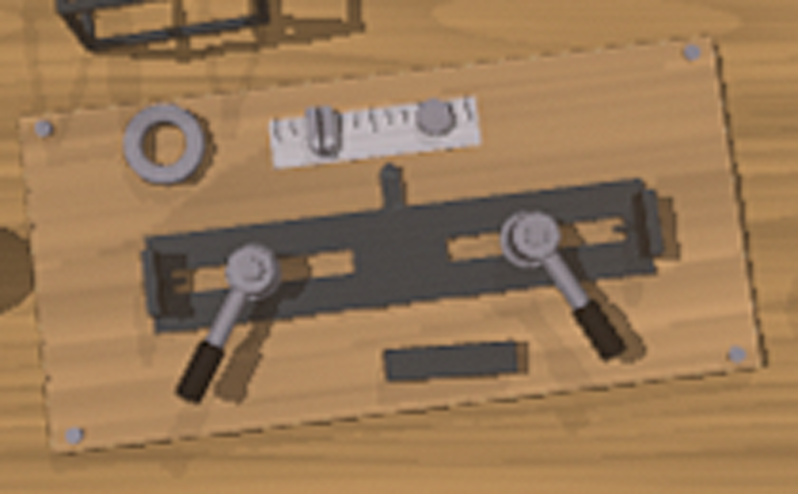

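View pics/side0z.png

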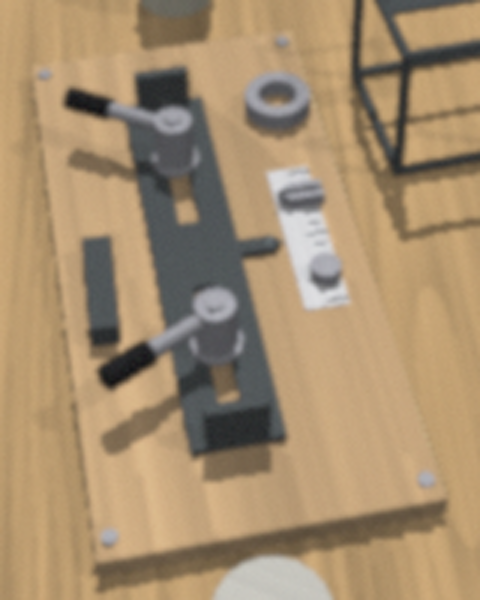

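Run:
```python
from h import *
def Z(x,y,z): return ray('top',190+x/3.8,170+y/3.8,z)
c=[Z(20,118,.018),Z(715,38,.018),Z(765,362,.018),Z(52,449,.018)]
print(np.round(c,4))
# fit: corners local (115,220),(115,-220),(-95,-220),(-95,220)
L=np.array([[.115,.22],[.115,-.22],[-.095,-.22],[-.095,.22]])
def fit(L,W):
    lm=L.mean(0);wm=W.mean(0);H=(L-lm).T@(W-wm);th=np.arctan2(H[0,1]-H[1,0],H[0,0]+H[1,1])
    R=np.array([[np.cos(th),-np.sin(th)],[np.sin(th),np.cos(th)]]);return th,R,wm-R@lm
th,R,t=fit(L,np.array(c)[:,:2]);print('corners fit',th,t,np.round((L@R.T+t-np.array(c)[:,:2])*1000,1).tolist())
P=np.array([Z(250,268,.068),Z(537,232,.068)])[:,:2]
th2,R2,t2=fit(np.array([[0,.085],[0,-.085]]),P);print('pivots',P,np.linalg.norm(P[0]-P[1]),th2,t2)
def J(p): return np.round(R.T@(p[:2]-t)*1000,1)
for n,a in dict(idxtip=(325,153,.029),blank=(436,117,.028),ptr=(392,168,.024),pivL=(250,268,.068),pivR=(537,232,.068),gL=(207,360,.058),gR=(597,325,.058),endL=(190,397,.058),endR=(608,352,.058),barTL=(147,240,.024),barTR=(640,182,.024),lugL=(147,255,.058),lugR=(657,190,.058),off1=(385,352,.038),off2=(524,342,.038),off3=(388,380,.038)).items(): print(n,J(Z(*a)),np.round(Z(*a),4))
```

```text
[[ 0.665   0.2112  0.018 ]
 [ 0.7153 -0.2259  0.018 ]
 [ 0.5122 -0.2505  0.018 ]
 [ 0.461   0.1879  0.018 ]]
corners fit 0.11584222503944112 [ 0.57844335 -0.02047948] [[2.3, 0.1], [2.8, 0.2], [-2.7, 0.5], [-2.3, -0.8]]
pivots [[ 0.56861275  0.0655435 ]
 [ 0.58940263 -0.10377951]] 0.17059455658601097 0.12217092131485738 [ 0.57900769 -0.019118  ]
idxtip [67.2 33.8] [0.6413 0.0208 0.029 ]
blank [ 81.6 -37.3] [ 0.6638 -0.0481  0.028 ]
ptr [53.6 -6.5] [ 0.6324 -0.0208  0.024 ]
pivL [ 0.2 86.6] [0.5686 0.0655 0.068 ]
pivR [  1.3 -84. ] [ 0.5894 -0.1038  0.068 ]
gL [-50.2 118.2] [0.5149 0.0911 0.058 ]
gR [ -57.2 -113.5] [ 0.5348 -0.1398  0.058 ]
endL [-70.4 130.5] [0.4934 0.101  0.058 ]
endR [ -73.7 -117.8] [ 0.5189 -0.146   0.058 ]
barTL [ 27.1 149. ] [0.5881 0.1306 0.024 ]
barTR [  26.8 -158.5] [ 0.6234 -0.1748  0.024 ]
lugL [ 15.6 146.7] [0.577  0.1271 0.058 ]
lugR [  18.3 -160.4] [ 0.6151 -0.1777  0.058 ]
off1 [-58.2  12.4] [ 0.5192 -0.0149  0.038 ]
off2 [-62.2 -71.8] [ 0.5249 -0.099   0.038 ]
off3 [-75.   12.6] [ 0.5024 -0.0166  0.038 ]
```

```bash
cat >> h.py <<'E'
from scipy.spatial.transform import Rotation as Ro
def cur():
    s=monitor.get_obs();return np.array(s['tool_pos']),Ro.from_euler('xyz',s['tool_rot'],degrees=True),s
def rot(yaw): return Ro.from_euler('xyz',[180,0,yaw],degrees=True)
def plan(way,p=None,R=None,vmax=45,wmax=8,n=None):
    """way: list of (pos,yaw[,nrows])"""
    p0,R0,s=cur()
    p=p0 if p is None else p; R=R0 if R is None else R
    for w in way:
        q=np.array(w[0]);Rq=rot(w[1])
        rv=(R.inv()*Rq).as_rotvec(degrees=True);d=np.linalg.norm(q-p)*1000
        k=w[2] if len(w)>2 else max(1,int(np.ceil(max(d/vmax,np.linalg.norm(rv)/wmax))))
        st=Ro.from_rotvec(rv/k,degrees=True);dp=(q-p)/k
        rows=[]
        for i in range(k):
            rows.append(np.r_[R.inv().apply(dp*1000),rv/k]);R=R*st;p=p+dp
        print('->',np.round(q,3),k,'rows');
        for r in rows: print(' ',','.join(f'{x:.1f}' for x in r))
    return p,R
E
python3 - <<'E'
from h import *
print(camera_info('wrist'))
plan([([0.50,-0.02,0.36],96.6)])
E
```

```text
{'camera_matrix': array([[325.1922621 ,   0.        , 283.92402012],
       [  0.        , 325.1922621 , 210.40068054],
       [  0.        ,   0.        ,   1.        ]]), 'T_tool_cam': array([[ 8.93849618e-04, -9.52311832e-01, -3.05125181e-01,
         8.53828743e-02],
       [ 9.99999599e-01,  8.35348684e-04,  3.22283544e-04,
         3.51882750e-04],
       [-5.20285141e-05, -3.05125347e-01,  9.52312197e-01,
        -1.81627211e-01],
       [ 0.00000000e+00,  0.00000000e+00,  0.00000000e+00,
         1.00000000e+00]])}
-> [ 0.5  -0.02  0.36] 16 rows
  -29.9,-31.5,-9.8,0.0,0.0,4.0
  -32.0,-29.3,-9.8,0.0,0.0,4.0
  -34.0,-27.0,-9.8,0.0,0.0,4.0
  -35.8,-24.6,-9.8,0.0,0.0,4.0
  -37.5,-22.0,-9.8,0.0,0.0,4.0
  -38.9,-19.3,-9.8,0.0,0.0,4.0
  -40.2,-16.6,-9.8,0.0,0.0,4.0
  -41.2,-13.7,-9.8,0.0,0.0,4.0
  -42.1,-10.8,-9.8,0.0,0.0,4.0
  -42.7,-7.8,-9.8,0.0,0.0,4.0
  -43.2,-4.8,-9.8,0.0,0.0,4.0
  -43.4,-1.8,-9.8,0.0,0.0,4.0
  -43.4,1.2,-9.8,0.0,0.0,4.0
  -43.2,4.3,-9.8,0.0,0.0,4.0
  -42.8,7.3,-9.8,0.0,0.0,4.0
  -42.2,10.3,-9.8,0.0,0.0,4.0
```

Run:
```python
from h import *
plan([([0.50,0.06,0.22],96.6)])
```

```text
-> [0.5  0.06 0.22] 14 rows
  -32.3,-30.6,-1.3,0.0,0.0,4.6
  -34.6,-27.9,-1.2,0.0,0.0,4.6
  -36.8,-25.1,-1.2,0.0,0.0,4.6
  -38.7,-22.1,-1.2,0.0,0.0,4.6
  -40.3,-18.9,-1.2,0.0,0.0,4.6
  -41.7,-15.6,-1.2,0.0,0.0,4.6
  -42.8,-12.2,-1.2,0.0,0.0,4.6
  -43.6,-8.8,-1.2,0.0,0.0,4.6
  -44.2,-5.3,-1.2,0.0,0.0,4.6
  -44.5,-1.7,-1.2,0.0,0.0,4.6
  -44.5,1.8,-1.2,0.0,0.0,4.6
  -44.2,5.4,-1.2,0.0,0.0,4.6
  -43.6,8.9,-1.2,0.0,0.0,4.6
  -42.8,12.4,-1.2,0.0,0.0,4.6
```

Request:
servo_tool:
  commands: [-32,-31,-1,0,0,4.6,-35,-28,-1,0,0,4.6,-37,-25,-1,0,0,4.6,-39,-22,-1,0,0,4.6,-40,-19,-1,0,0,4.6,-42,-16,-1,0,0,4.6,-43,-12,-1,0,0,4.6,-44,-9,-1,0,0,4.6,-44,-5,-1,0,0,4.6,-44,-2,-1,0,0,4.6]
  jaw: 0

```text
time_s: 1.95
tool_pos: [0.4187, 0.2154, 0.2129]
tool_rot: [179.9, -0.0, 114.6]
force: [0.5, -0.3, 0.4]
grip_width: 0.0151
```

Request:
servo_tool:
  commands: [-44,2,-1,0,0,4.6,-44,5,-1,0,0,4.6,-44,9,-1,0,0,4.6,-43,12,-1,0,0,4.6,0,0,0,0,0,0]

```text
time_s: 2.45
tool_pos: [0.5007, 0.0511, 0.2172]
tool_rot: [179.9, 0.2, 95.7]
force: [0.6, 0.4, -0.8]
grip_width: 0.0005
```

```bash
cat >> h.py <<'E'
def wray(P,u,v,z):
    """P=(p,R) tool pose; pixel -> world at height z"""
    i=camera_info('wrist');K=i['camera_matrix'];T=i['T_tool_cam']
    x=(u-K[0,2])/K[0,0];y=(v-K[1,2])/K[1,1];r=np.hypot(x,y)
    d=np.array([np.sin(r)*x/r,np.sin(r)*y/r,np.cos(r)])
    d=P[1].apply(T[:3,:3]@d);c=P[0]+P[1].apply(T[:3,3])
    return c+d*(z-c[2])/d[2]
def wproj(P,X):
    i=camera_info('wrist');K=i['camera_matrix'];T=i['T_tool_cam']
    c=T[:3,:3].T@(P[1].inv().apply(np.array(X)-P[0])-T[:3,3])
    r=np.arctan2(np.hypot(c[0],c[1]),c[2]);n=np.hypot(c[0],c[1])
    return np.array([K[0,2]+K[0,0]*r*c[0]/n,K[1,2]+K[1,1]*r*c[1]/n])
def snap(name,n):
    p,R,s=cur();im,d=read_camera(n);cv2.imwrite(f'pics/{name}.png',im[:,:,::-1])
    np.savez(f'{name}.npz',im=im,d=d,p=p,r=R.as_quat());print(s['time_s'],np.round(p,4),np.round(s['tool_rot'],2),np.round(s['force'],1),s['grip_width'])
def load(name):
    a=np.load(f'{name}.npz');return a['im'],a['d'],(a['p'],Ro.from_quat(a['r']))
def zoom(name,x0,y0,x1,y1):
    im=load(name)[0][y0:y1,x0:x1,::-1];f=int(min(800/(x1-x0),600/(y1-y0))*10)/10
    cv2.imwrite(f'pics/{name}z.png',cv2.resize(im,None,fx=f,fy=f,interpolation=cv2.INTER_CUBIC));print('zoom',f)
E
python3 - <<'E'
from h import *
snap('w1','wrist')
E
```

```text
2.45 [0.5007 0.0511 0.2172] [1.7987e+02 1.6000e-01 9.5660e+01] [ 0.6  0.4 -0.8] 0.0004982725255858597
```

View pics/w1.png

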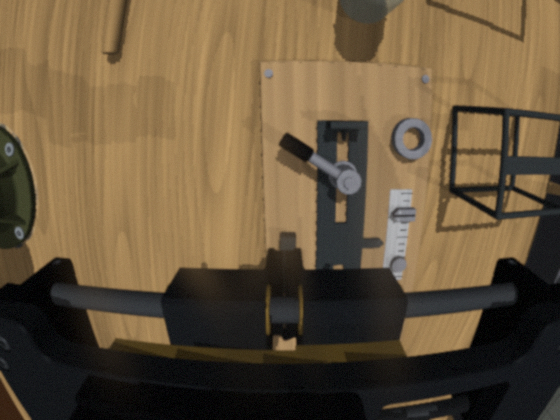

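Run:
```python
from h import *
zoom('w1',260,100,440,290)
```

```text
zoom 3.1
```

View pics/w1z.png

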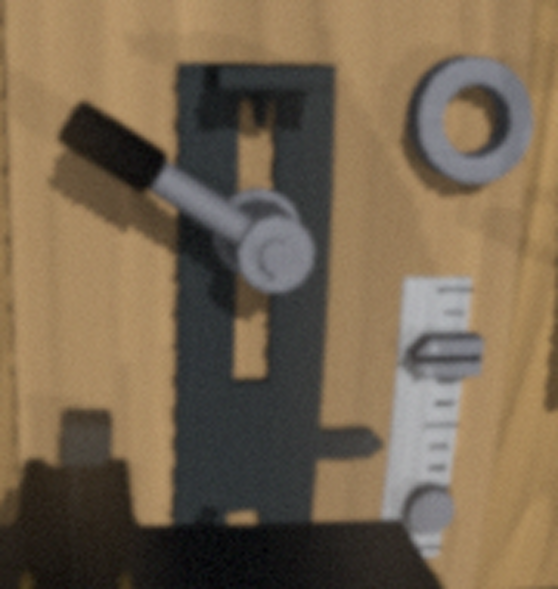

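```bash
cat >> h.py <<'E'
TH=0.119;T0=np.array([0.5787,-0.0197])
def toJ(p):
    R=np.array([[np.cos(TH),-np.sin(TH)],[np.sin(TH),np.cos(TH)]]);return R.T@(np.array(p)[:2]-T0)
def toW(j,z):
    R=np.array([[np.cos(TH),-np.sin(TH)],[np.sin(TH),np.cos(TH)]]);return np.r_[R@np.array(j)+T0,z]
E
python3 - <<'E'
from h import *
P=load('w1')[2]
def Z(x,y,z): 
    w=wray(P,260+x/3.1,100+y/3.1,z);return w
for n,a in dict(idx=(408,354,.029),ptr=(382,443,.024),blank=(429,507,.028),pivL=(278,257,.068),hIn=(158,172,.058),hOut=(74,119,.058),lugTop=(265,66,.058),bar1=(178,66,.024),bar2=(334,66,.024),collar=(473,120,.034),slotEnd=(250,379,.024)).items(): print(n,np.round(toJ(Z(*a))*1000,1),np.round(Z(*a),4))
for n,(u,v) in dict(jar=(368,5)).items(): print(np.round(toJ(wray(P,u,v,.11)),3))
print('spool', toJ(ray('top',428,223,.08)),'jar',toJ(ray('top',152,237,.11)))
E
```

```text
idx [64.2 38. ] [0.6379 0.0257 0.029 ]
ptr [58.2 -2.9] [ 0.6368 -0.0157  0.024 ]
blank [ 81.7 -32.4] [ 0.6637 -0.0422  0.028 ]
pivL [ 0.4 87.4] [0.5687 0.0672 0.068 ]
hIn [-40.  115.4] [0.5253 0.0901 0.058 ]
hOut [-68.3 134. ] [0.495  0.1052 0.058 ]
lugTop [ -3.4 151.8] [0.5573 0.1307 0.058 ]
bar1 [-29.5 150.3] [0.5315 0.126  0.024 ]
bar2 [ 29.8 151.1] [0.5903 0.1338 0.024 ]
collar [ 83.3 132.9] [0.6456 0.1222 0.034 ]
slotEnd [ 0.1 27.2] [0.5755 0.0073 0.024 ]
[0.009 0.263]
spool [-0.00828795 -0.2993454 ] jar [0.0321808  0.30291683]
```

```bash
cat >> h.py <<'E'
PIV={'L':np.array([0.0005,0.0862]),'R':np.array([0.0005,-0.0838])}
def lev(side,phi,r,off,sgn,z):
    """finger beside lever at angle phi(deg); sgn=-1: on the clockwise side (pushes ccw/loose); +1: pushes clockwise"""
    u=lambda a:np.array([np.cos(np.radians(a)),np.sin(np.radians(a))])
    return toW(PIV[side]+r*u(phi)+off*u(phi+90*sgn),z),phi-180+90+np.degrees(TH)
E
python3 - <<'E'
from h import *
a=lev('L',145,.074,.027,-1,.15);b=lev('L',145,.074,.027,-1,.042)
p,R=plan([a,b])
w=[lev('L',145+5*k,.074,.0185,-1,.042)+(1,) for k in range(0,15)]
plan(w,p,R)
E
```

```text
-> [0.516 0.125 0.15 ] 5 rows
  13.5,4.8,13.4,0.0,0.0,6.8
  14.0,3.2,13.4,0.0,0.0,6.8
  14.3,1.5,13.4,0.0,0.0,6.8
  14.4,-0.2,13.4,0.0,0.0,6.8
  14.2,-1.9,13.4,0.0,0.0,6.8
-> [0.516 0.125 0.042] 3 rows
  -0.0,-0.0,36.0,-0.0,0.0,0.0
  -0.0,-0.0,36.0,-0.0,0.0,0.0
  -0.0,-0.0,36.0,-0.0,0.0,0.0
-> [0.512 0.117 0.042] 1 rows
  -8.5,0.0,0.0,-0.0,0.0,0.0
-> [0.508 0.112 0.042] 1 rows
  -6.5,-1.3,-0.0,0.0,0.0,-5.0
-> [0.504 0.107 0.042] 1 rows
  -6.5,-1.3,-0.0,-0.0,0.0,-5.0
-> [0.501 0.101 0.042] 1 rows
  -6.5,-1.3,-0.0,0.0,0.0,-5.0
-> [0.498 0.095 0.042] 1 rows
  -6.5,-1.3,-0.0,-0.0,0.0,-5.0
-> [0.496 0.089 0.042] 1 rows
  -6.5,-1.3,-0.0,0.0,0.0,-5.0
-> [0.494 0.082 0.042] 1 rows
  -6.5,-1.3,-0.0,0.0,0.0,-5.0
-> [0.493 0.076 0.042] 1 rows
  -6.5,-1.3,-0.0,-0.0,0.0,-5.0
-> [0.493 0.069 0.042] 1 rows
  -6.5,-1.3,-0.0,0.0,0.0,-5.0
-> [0.493 0.062 0.042] 1 rows
  -6.5,-1.3,-0.0,0.0,0.0,-5.0
-> [0.493 0.056 0.042] 1 rows
  -6.5,-1.3,-0.0,-0.0,0.0,-5.0
-> [0.495 0.049 0.042] 1 rows
  -6.5,-1.3,-0.0,0.0,0.0,-5.0
-> [0.496 0.043 0.042] 1 rows
  -6.5,-1.3,-0.0,0.0,0.0,-5.0
-> [0.499 0.036 0.042] 1 rows
  -6.5,-1.3,-0.0,0.0,0.0,-5.0
-> [0.501 0.03  0.042] 1 rows
  -6.5,-1.3,-0.0,-0.0,0.0,-5.0
```

Request:
servo_tool:
  commands: [13.5,5,13,0,0,6.8,14,3,13,0,0,6.8,14.3,1.5,13.5,0,0,6.8,14.4,0,13.5,0,0,6.8,14.2,-2,13.5,0,0,6.8,0,0,36,0,0,0,0,0,36,0,0,0,0,0,36,0,0,0,0,0,0,0,0,0]

```text
time_s: 3.4
tool_pos: [0.5101, 0.1286, 0.0374]
tool_rot: [-179.6, 0.4, 62.5]
force: [-0.4, -0.2, -0.1]
grip_width: 0.0005
```

Run:
```python
from h import *
snap('w2','wrist');snap('s2','side')
b=lev('L',145,.074,.027,-1,.042);print(b)
zoom('s2',200,120,320,260)
```

```text
3.4 [0.5101 0.1286 0.0374] [-179.61    0.41   62.51] [-0.4 -0.2 -0.1] 0.0005107371073122671
3.45 [0.5125 0.1289 0.0402] [-179.79    0.22   62.47] [-0.9 -0.   1.2] 0.00017232497772314882
(array([0.51648661, 0.12469703, 0.042     ]), np.float64(61.8181977620568))
zoom 4.2
```

View pics/w2.png

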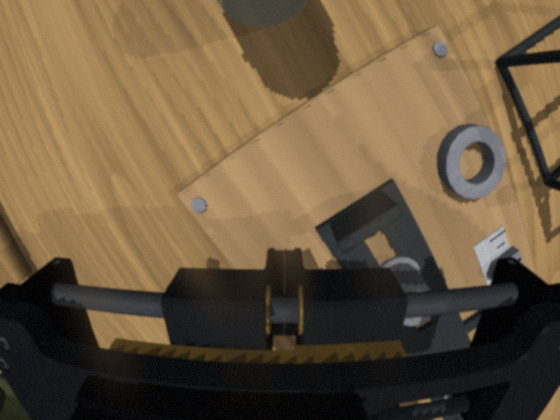

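View pics/s2.png

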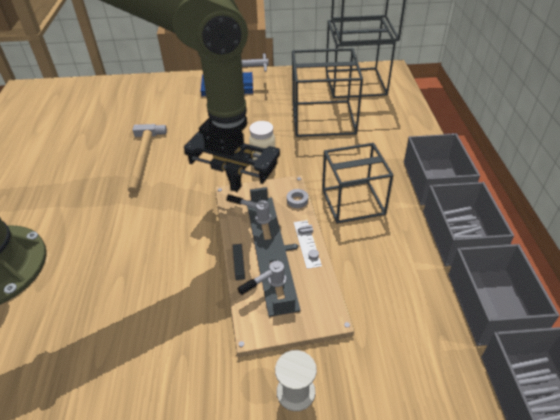

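Run:
```python
from h import *
w=[lev('L',145+5*k,.074,.0185,-1,.042)+(1,) for k in range(0,2)]
plan(w)
```

```text
-> [0.512 0.117 0.042] 1 rows
  -11.7,3.7,0.3,-0.0,0.0,0.6
-> [0.508 0.112 0.042] 1 rows
  -6.5,-1.3,-0.0,0.0,0.0,-5.0
```

Request:
servo_tool:
  commands: [-11,3,0,0,0,0,-6.5,-1.3,0,0,0,-5,-6.5,-1.3,0,0,0,-5,-6.5,-1.3,0,0,0,-5,-6.5,-1.3,0,0,0,-5,-6.5,-1.3,0,0,0,-5,-6.5,-1.3,0,0,0,-5,-6.5,-1.3,0,0,0,-5,-6.5,-1.3,0,0,0,-5,-6.5,-1.3,0,0,0,-5]

```text
time_s: 4.5
tool_pos: [0.4954, 0.0644, 0.0454]
tool_rot: [179.7, -0.2, 107.6]
force: [-3.0, 4.2, 6.0]
grip_width: 0.0003
```

Run:
```python
from h import *
w=[lev('L',190+5*k,.074,.0185,-1,.042)+(1,) for k in range(0,7)]
plan(w)
print(monitor.get_obs()['force'])
```

```text
-> [0.493 0.062 0.042] 1 rows
  -1.3,-3.1,3.4,0.3,-0.2,0.8
-> [0.493 0.056 0.042] 1 rows
  -6.5,-1.3,-0.0,-0.0,0.0,-5.0
-> [0.495 0.049 0.042] 1 rows
  -6.5,-1.3,-0.0,0.0,0.0,-5.0
-> [0.496 0.043 0.042] 1 rows
  -6.5,-1.3,-0.0,0.0,0.0,-5.0
-> [0.499 0.036 0.042] 1 rows
  -6.5,-1.3,-0.0,0.0,0.0,-5.0
-> [0.501 0.03  0.042] 1 rows
  -6.5,-1.3,-0.0,-0.0,0.0,-5.0
-> [0.505 0.025 0.042] 1 rows
  -6.5,-1.3,-0.0,0.0,0.0,-5.0
[-2.99909514  4.18768022  6.02143133]
```

Request:
servo_tool:
  commands: [-6.5,-1.5,1,0,0,-5,-6.5,-1.5,1,0,0,-5,-6.5,-1.5,0,0,0,-5,-6.5,-1.3,0,0,0,-5,-6.5,-1.3,0,0,0,-5,0,0,0,0,0,0]

```text
time_s: 5.1
tool_pos: [0.5053, 0.0304, 0.0447]
tool_rot: [179.6, 0.1, 132.4]
force: [-2.7, 0.2, 12.4]
grip_width: 0.0004
```

Run:
```python
from h import *
print(lev('L',215,.074,.0185,-1,.042)); p,R,s=cur();print(p,s['tool_rot'],s['force'],toJ(p)-PIV['L'])
```

```text
(array([0.50147807, 0.03039621, 0.042     ]), np.float64(131.8181977620568))
[0.50533838 0.03039778 0.04474149] [1.79601830e+02 1.24431806e-01 1.32406570e+02] [-2.69525677  0.21943568 12.37792941] [-0.06739522 -0.02774708]
```

Request:
servo_tool:
  commands: [-3,0,-2,0,0,0,-3,0,-1,0,0,0,-2,0,0,0,0,0,0,0,0,0,0,0]

```text
time_s: 5.5
tool_pos: [0.5076, 0.0271, 0.0455]
tool_rot: [179.8, -0.2, 132.4]
force: [-6.5, 6.9, 10.9]
grip_width: 0.0005
```

Request:
servo_tool:
  commands: [-3,0,-3,0,0,0,-2,0,-1,0,0,0,0,0,0,0,0,0,0,0,0,0,0,0]

```text
time_s: 5.9
tool_pos: [0.5113, 0.02, 0.0472]
tool_rot: [180.0, 0.0, 132.3]
force: [0.3, -0.0, -0.3]
grip_width: 0.0005
```

Run:
```python
from h import *
snap('s3','side');snap('t3','top');zoom('t3',190,170,400,300)
p,R,s=cur();print((toJ(p)-PIV['L'])*1000)
```

```text
5.9 [0.5113 0.02   0.0472] [1.7998e+02 4.0000e-02 1.3230e+02] [ 0.3 -0.  -0.3] 0.0004982393181253808
5.95 [0.5111 0.0202 0.047 ] [1.8000e+02 2.0000e-02 1.3232e+02] [-0.5  0.6  0.3] 0.00047759878881988114
zoom 3.8
[-63.02544381 -38.43527172]
```

View pics/s3.png

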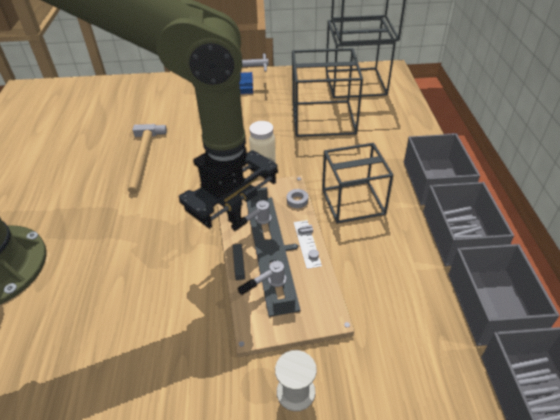

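Request:
servo_tool:
  commands: [0,0,-30,0,0,0,0,0,-40,0,0,0,-10,0,-40,0,0,0,-10,0,-40,0,0,0,0,0,0,0,0,0]

```text
time_s: 6.5
tool_pos: [0.5287, 0.0046, 0.2029]
tool_rot: [179.5, 0.4, 132.2]
force: [0.1, -0.5, -0.3]
grip_width: 0.0005
```

Run:
```python
from h import *
snap('w4','wrist');snap('s4','side')
```

```text
6.5 [0.5287 0.0046 0.2029] [179.5    0.38 132.24] [ 0.1 -0.5 -0.3] 0.0004651945271810111
6.55 [0.5267 0.0053 0.1998] [179.72   0.19 132.29] [-1.2  0.4 -1.1] 0.0008868721913888196
```

View pics/w4.png

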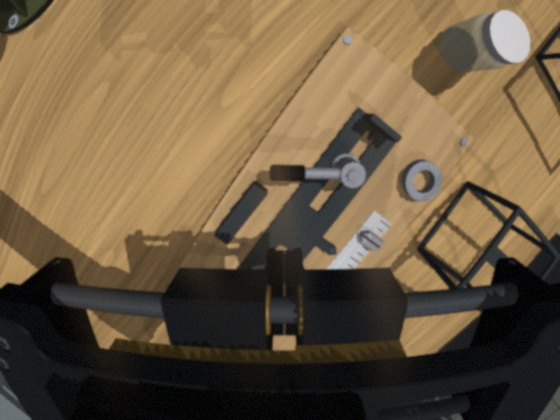

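View pics/s4.png

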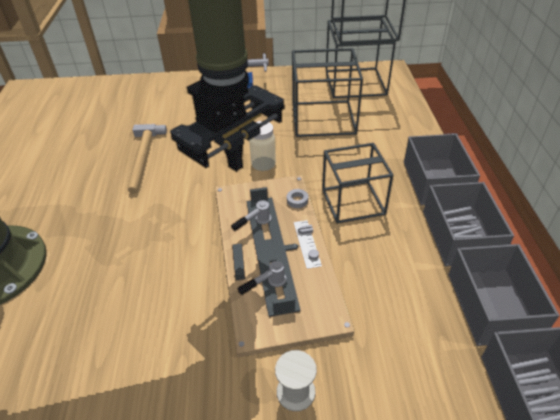

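Run:
```python
from h import *
zoom('w4',180,90,440,280)
zoom('s4',205,165,325,325)
```

```text
zoom 3.0
zoom 3.7
```

View pics/w4z.png

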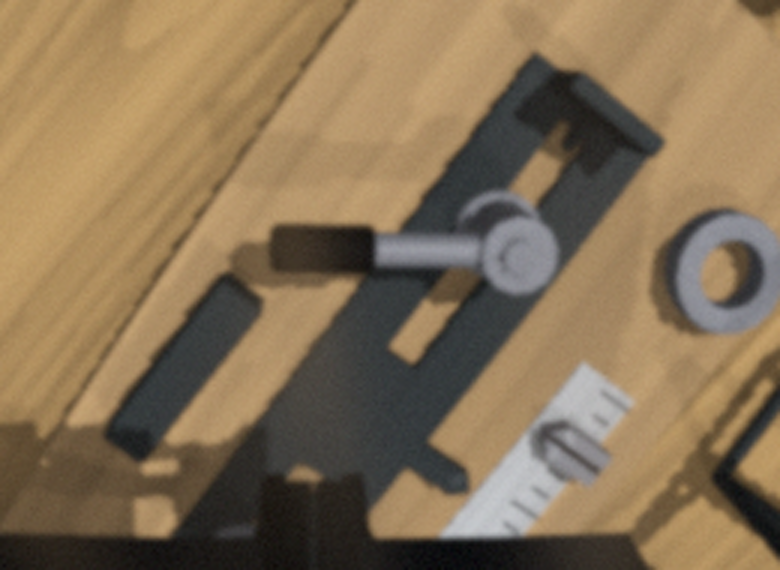

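View pics/s4z.png

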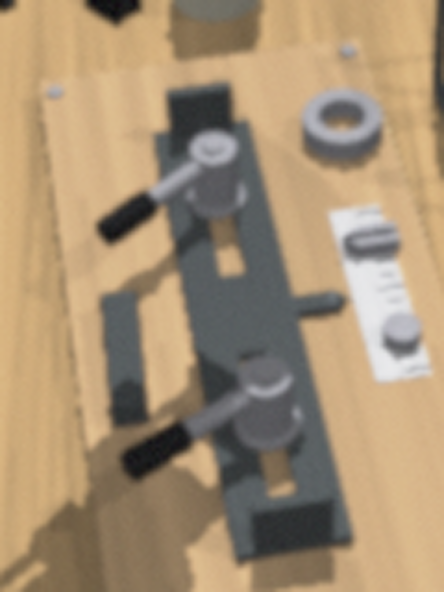

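Run:
```python
from h import *
P=load('w4')[2]
P=(P[0],P[1])
Z=lambda x,y,z:toJ(wray(P,180+x/3,90+y/3,z))*1000
a=Z(272,250,.058);b=Z(374,250,.058);c=Z(520,256,.068)
print(a,b,c)
for q in (a-b,a-c,b-c): print(np.degrees(np.arctan2(q[1],q[0]))%360)
print('side')
S=lambda x,y,z:toJ(ray('side',205+x/3.7,165+y/3.7,z))*1000
for hub,i,o in (((213,148),(152,202),(105,232)),((265,376),(190,428),(130,468))):
    c=S(*hub,.068);a=S(*o,.058);b=S(*i,.058)
    print(c,b,a,[np.degrees(np.arctan2(q[1],q[0]))%360 for q in (a-b,a-c,b-c)])
```

```text
[-68.19963914  38.98174724] [-39.87559895  59.13125776] [-0.49830375 87.72892302]
215.42776258696293
215.75512140533
215.98893765203326
side
[ 1.55682864 81.8419267 ] [-37.73654145  56.20322083] [-66.26613309  38.6014915 ] [np.float64(211.67308945793414), np.float64(212.51949103269678), np.float64(213.12422505487038)]
[  0.9679319  -87.49693291] [ -40.28620918 -104.209905  ] [ -72.55912677 -122.15377718] [np.float64(209.07423566857173), np.float64(205.2367599482652), np.float64(202.05396655379693)]
```

Run:
```python
from h import *
plan([([0.50,-0.20,0.22],96.8)])
```

```text
-> [ 0.5  -0.2   0.22] 5 rows
  -27.1,-31.4,-4.5,0.0,0.0,7.1
  -30.7,-27.8,-4.5,0.0,0.0,7.1
  -33.9,-23.8,-4.5,0.0,0.0,7.1
  -36.6,-19.4,-4.5,0.0,0.0,7.1
  -38.7,-14.7,-4.5,0.0,0.0,7.1
```

Request:
servo_tool:
  commands: [-27,-31,-4,0,0,7.1,-31,-28,-4,0,0,7.1,-34,-24,-4,0,0,7.1,-37,-19,-4,0,0,7.1,-39,-15,-4,0,0,7.1,0,0,0,0,0,0,0,0,0,0,0,0]

```text
time_s: 7.3
tool_pos: [0.4989, -0.2008, 0.2153]
tool_rot: [-179.8, -0.1, 96.8]
force: [0.4, 1.0, 0.2]
grip_width: 0.0005
```

Run:
```python
from h import *
snap('w5','wrist');zoom('w5',260,60,440,290)
```

```text
7.3 [ 0.4989 -0.2008  0.2153] [-1.7985e+02 -6.0000e-02  9.6760e+01] [0.4 1.  0.2] 0.0005193550060030235
zoom 2.6
```

View pics/w5.png

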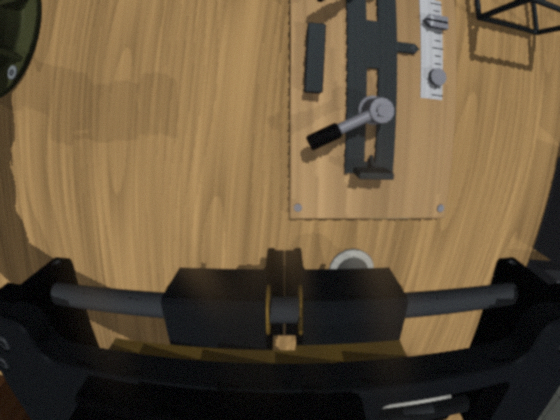

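View pics/w5z.png

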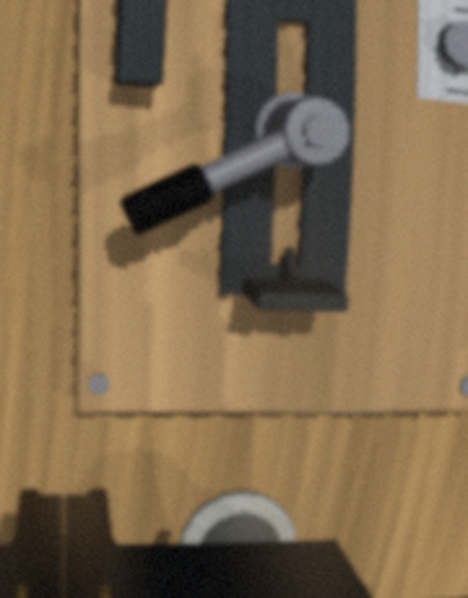

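Run:
```python
from h import *
P=load('w5')[2]
Z=lambda x,y,z:toJ(wray(P,260+x/2.6,60+y/2.6,z))*1000
a=Z(132,214,.058);b=Z(207,180,.058);c=Z(319,130,.068);print(a,b,c)
for q in (a-b,a-c,b-c): print(np.degrees(np.arctan2(q[1],q[0]))%360)
print('lug',Z(295,303,.058),Z(255,303,.058),Z(347,300,.058),'offcut',Z(117,81,.038),Z(160,81,.038))
W=lambda u,v,z:toJ(wray(P,u,v,z))*1000
print('ptr',W(418,48,.024),'idx',W(425,19,.029),'spool',W(352,275,.08))
```

```text
[ -73.81495736 -119.09854813] [ -43.71271367 -104.71375386] [ -0.51137522 -82.31077316]
205.54148062180604
206.65001859980742
207.40996549368387
lug [  -4.29358631 -154.82973628] [ -21.67627041 -155.14256214] [  18.89027255 -153.02490249] offcut [-79.01531958 -64.46951765] [-60.99843349 -64.07846484]
ptr [56.95384265 -2.43365761] idx [65.08070715 34.96249362] spool [ -25.14757691 -262.83358101]
```

Run:
```python
from h import *
zoom('s3',205,165,325,285)
```

```text
zoom 5.0
```

View pics/s3z.png

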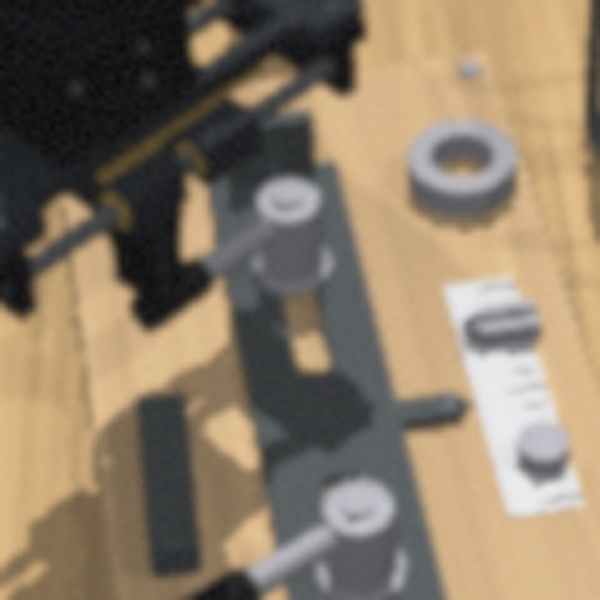

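View pics/t3z.png

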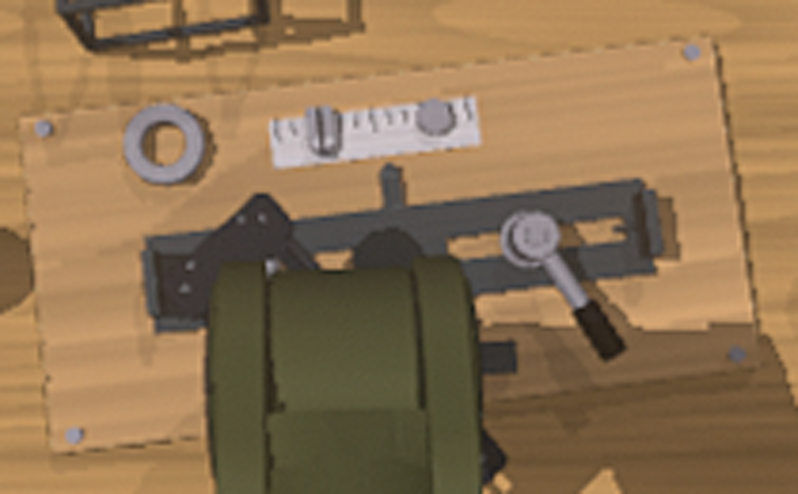

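Run:
```python
from h import *
p,R=plan([lev('R',207,.070,.030,-1,.13),lev('R',207,.070,.030,-1,.030)])
plan([lev('R',207,.070,.019,-1,.030,),lev('R',215,.070,.0185,-1,.03,3)],p,R)
```

```text
-> [ 0.514 -0.117  0.13 ] 4 rows
  20.0,6.2,21.3,-0.0,-0.0,-6.7
  19.1,8.5,21.3,-0.0,-0.0,-6.7
  18.0,10.7,21.3,-0.0,-0.0,-6.7
  16.6,12.7,21.3,-0.0,-0.0,-6.7
-> [ 0.514 -0.117  0.03 ] 3 rows
  -0.0,0.0,33.3,0.0,0.0,0.0
  -0.0,0.0,33.3,0.0,0.0,0.0
  -0.0,0.0,33.3,0.0,0.0,0.0Traceback (most recent call last):
  File "<stdin>", line 3, in <module>
TypeError: lev() takes 6 positional arguments but 7 were given
```

Request:
servo_tool:
  commands: [20,6,21,0,0,-6.7,19,8.5,21,0,0,-6.7,18,11,21,0,0,-6.7,17,13,21,0,0,-6.7,0,0,0,0,0,0,0,0,33,0,0,0,0,0,33,0,0,0,0,0,33,0,0,0,0,0,0,0,0,0,0,0,0,0,0,0]

```text
time_s: 8.35
tool_pos: [0.5155, -0.1177, 0.0345]
tool_rot: [-180.0, -0.0, 123.6]
force: [0.4, 0.4, 0.8]
grip_width: 0.0004
```

Run:
```python
from h import *
p,R,s=cur();print(s['force'])
w=[lev('R',207,.070,.019,-1,.030)+(2,)]+[lev('R',x,.070,.0185,-1,.03)+(1,) for x in (210,213,216)]
plan(w)
```

```text
[0.37983625 0.42014902 0.81092763]
-> [ 0.52  -0.126  0.03 ] 2 rows
  -4.8,-0.3,2.3,-0.0,-0.0,-0.1
  -4.8,-0.3,2.3,-0.0,-0.0,-0.1
-> [ 0.522 -0.13   0.03 ] 1 rows
  -4.2,-0.9,0.0,0.0,0.0,-3.0
-> [ 0.524 -0.133  0.03 ] 1 rows
  -3.7,-0.9,-0.0,-0.0,0.0,-3.0
-> [ 0.525 -0.137  0.03 ] 1 rows
  -3.7,-0.9,-0.0,0.0,0.0,-3.0
```

Request:
servo_tool:
  commands: [-5,0,2,0,0,0,-5,0,2,0,0,0,-4,-1,0,0,0,-3,-4,-1,0,0,0,-3,-4,-1,0,0,0,-3,0,0,0,0,0,0,0,0,0,0,0,0]

```text
time_s: 9.05
tool_pos: [0.525, -0.1335, 0.031]
tool_rot: [179.9, -0.4, 132.7]
force: [-6.0, 9.1, 6.8]
grip_width: 0.0005
```

Request:
servo_tool:
  commands: [-2,0,0,0,0,0,-1,0,0,0,0,0,0,0,0,0,0,0]

```text
time_s: 9.35
tool_pos: [0.5251, -0.1336, 0.0309]
tool_rot: [179.9, -0.7, 132.8]
force: [-11.5, 12.7, 14.0]
grip_width: 0.0008
```

Run:
```python
from h import *
p,R,s=cur();print(s['force']);q=(toJ(p)-PIV['R'])*1000;a=np.radians(215);print(q,q@[np.cos(a),np.sin(a)],q@[np.sin(a),-np.cos(a)])
```

```text
[-11.51166528  12.69944559  13.9606294 ]
[-67.27480465 -22.95343954] 68.27384581565289 19.784885784031587
```

Request:
servo_tool:
  commands: [4,0,-1,0,0,0,6,0,0,0,0,0,0,0,-40,0,0,0,0,0,-45,0,0,0,0,0,-45,0,0,0,0,0,-45,0,0,0,0,0,0,0,0,0]

```text
time_s: 10.05
tool_pos: [0.5255, -0.1344, 0.2138]
tool_rot: [179.5, 0.6, 132.6]
force: [0.6, 0.3, -0.3]
grip_width: 0.0005
```

Run:
```python
from h import *
p,R=plan([(toW([0.000,-.19],.19),96.8),(toW([0.000,-.19],.034),96.8)])
```

```text
-> [ 0.601 -0.208  0.19 ] 5 rows
  -21.1,1.1,5.0,0.1,0.1,7.2
  -20.8,3.7,5.0,0.1,0.1,7.2
  -20.2,6.3,4.9,0.1,0.1,7.2
  -19.2,8.8,4.9,0.1,0.1,7.2
  -18.0,11.1,4.8,0.1,0.1,7.2
-> [ 0.601 -0.208  0.034] 4 rows
  0.0,-0.0,39.0,0.0,-0.0,-0.0
  0.0,-0.0,39.0,0.0,-0.0,-0.0
  0.0,-0.0,39.0,0.0,-0.0,-0.0
  0.0,-0.0,39.0,0.0,-0.0,-0.0
```

Request:
servo_tool:
  commands: [-21,1,5,0,0,7.2,-21,4,5,0,0,7.2,-20,6,5,0,0,7.2,-19,9,5,0,0,7.2,-18,11,5,0,0,7.2,0,0,0,0,0,0,0,0,0,0,0,0]

```text
time_s: 10.75
tool_pos: [0.596, -0.2066, 0.1805]
tool_rot: [-179.9, 0.0, 96.7]
force: [0.9, 0.6, 0.2]
grip_width: 0.0005
```

Run:
```python
from h import *
snap('w6','wrist');snap('s6','side');snap('t6','top')
zoom('w6',180,40,400,290)
plan([(toW([0.000,-.19],.034),96.8)])
```

```text
10.75 [ 0.596  -0.2066  0.1805] [-1.7994e+02  3.0000e-02  9.6700e+01] [0.9 0.6 0.2] 0.0005477325710931881
10.8 [ 0.596  -0.2059  0.1809] [-1.7998e+02 -1.0000e-02  9.6740e+01] [-0.   0.8  0.6] 0.0003874875287962242
10.85 [ 0.5961 -0.2055  0.1812] [ 1.7998e+02 -2.0000e-02  9.6750e+01] [0.5 0.2 0.6] 0.0008530329347496172
zoom 2.4
-> [ 0.601 -0.208  0.034] 4 rows
  -0.9,1.1,36.8,0.0,-0.0,-0.0
  -0.9,1.2,36.8,0.0,-0.0,-0.0
  -0.9,1.2,36.8,0.0,-0.0,-0.0
  -0.9,1.2,36.8,0.0,-0.0,-0.0
```

View pics/w6z.png

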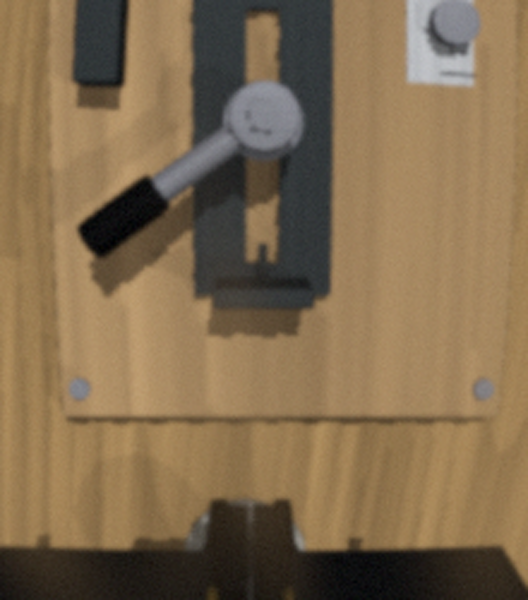

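Request:
servo_tool:
  commands: [-1,1,37,0,0,0,-1,1,37,0,0,0,-1,1,37,0,0,0,-1,1,37,0,0,0,0,0,0,0,0,0,0,0,0,0,0,0]

```text
time_s: 11.5
tool_pos: [0.6008, -0.209, 0.0337]
tool_rot: [-180.0, -0.0, 96.7]
force: [0.7, -0.8, 0.4]
grip_width: 0.0004
```

Run:
```python
from h import *
P=load('w6')[2]
Z=lambda x,y,z:toJ(wray(P,180+x/2.4,40+y/2.4,z))*1000
a=Z(90,243,.058);b=Z(158,192,.058);c=Z(264,120,.068)
for q in (a-b,a-c,b-c): print(np.degrees(np.arctan2(q[1],q[0]))%360)
print('lug',Z(264,304,.058),'offcut',Z(100,82,.038))
p,R,s=cur();print(toJ(p)*1000,s['force'],s['tool_pos'])
```

```text
215.2303998338323
214.25409057784074
213.58289046839297
lug [-2.05119396e-02 -1.56453274e+02] offcut [-67.01819385 -65.35474894]
[  -0.51967279 -190.63217131] [ 0.72013681 -0.77723136  0.35913451] [ 0.60081573 -0.20904569  0.03371139]
```

Request:
servo_tool:
  commands: [7,0,0,0,0,0,7,0,0,0,0,0,7,0,0,0,0,0,6,0,0,0,0,0,5,0,0,0,0,0,5,0,0,0,0,0,5,0,0,0,0,0,5,0,0,0,0,0,5,0,0,0,0,0,0,0,0,0,0,0]

```text
time_s: 12.5
tool_pos: [0.5963, -0.1592, 0.0347]
tool_rot: [179.8, 0.2, 96.7]
force: [1.3, -5.1, 3.4]
grip_width: 0.0005
```

Run:
```python
from h import *
p,R,s=cur();print(toJ(p)*1000)
snap('w7','wrist');snap('t7','top');snap('s7','side');zoom('w7',220,0,420,150);zoom('t7',190,170,400,300);zoom('s7',205,165,325,325)
```

```text
[   0.8644749  -140.63258087]
12.5 [ 0.5963 -0.1592  0.0347] [179.8    0.18  96.66] [ 1.3 -5.1  3.4] 0.0004960188029005156
12.55 [ 0.5962 -0.1592  0.0346] [1.7981e+02 1.5000e-01 9.6650e+01] [ 1.5 -3.7  3.3] 0.00046317463138673023
12.6 [ 0.5962 -0.1592  0.0345] [1.7981e+02 1.4000e-01 9.6640e+01] [ 2.1 -6.1  4.1] 0.00032234572433756565
zoom 4.0
zoom 3.8
zoom 3.7
```

View pics/w7.png

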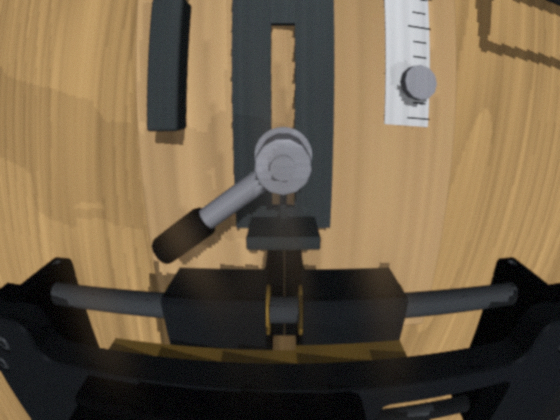

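View pics/t7z.png

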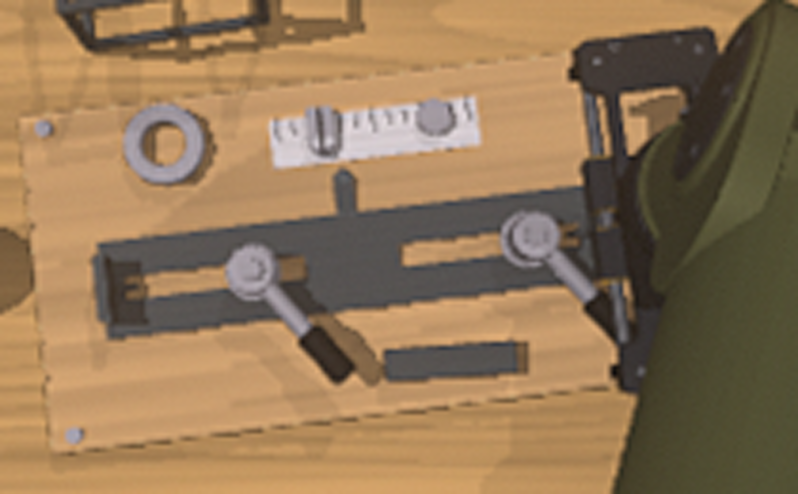

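View pics/s7z.png

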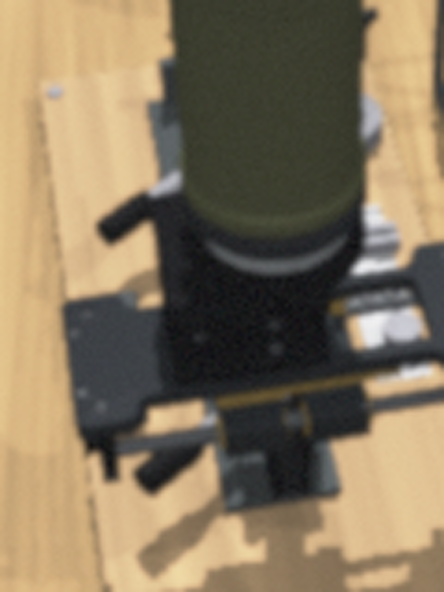

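Run:
```python
from h import *
Z=lambda x,y,z:toJ(ray('top',190+x/3.8,170+y/3.8,z))*1000
print('ptr',Z(344,170,.024),'ptr before',Z(392,168,.024),'idx',Z(325,154,.029))
# index axis: back end centre
print('index back',Z(322,108,.029))
```

```text
ptr [55.59007701 22.27657771] ptr before [53.2366451 -7.4458451] idx [66.34096719 32.88295126]
index back [95.05781361 31.23325719]
```

Request:
servo_tool:
  commands: [2,0,0,0,0,0,2,0,0,0,0,0,2,0,0,0,0,0,2,0,0,0,0,0,0,0,0,0,0,0]

```text
time_s: 13.15
tool_pos: [0.5949, -0.1509, 0.034]
tool_rot: [179.9, 0.1, 96.6]
force: [1.6, -4.2, 4.9]
grip_width: 0.0005
```

Run:
```python
from h import *
p,R,s=cur();print(toJ(p)*1000)
snap('t8','top');zoom('t8',250,180,330,240)
p2=plan([(p+np.array([0,0,.0]),96.8)])
```

```text
[   0.50920466 -132.16462099]
13.15 [ 0.5949 -0.1509  0.034 ] [1.7987e+02 1.0000e-01 9.6640e+01] [ 1.6 -4.2  4.9] 0.0004633921824237614
zoom 10.0
-> [ 0.595 -0.151  0.034] 1 rows
  0.0,0.0,-0.1,0.1,0.1,-0.2
```

View pics/t8z.png

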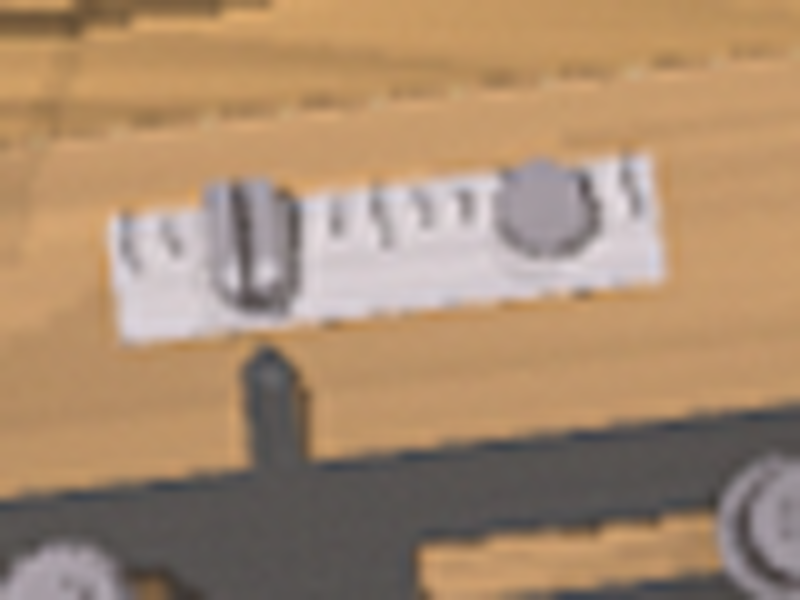

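Request:
servo_tool:
  commands: [-4,0,0,0,0,0,-6,0,0,0,0,0,0,0,-40,0,0,0,0,0,-40,0,0,0,0,0,0,0,0,0]

```text
time_s: 13.7
tool_pos: [0.5982, -0.1603, 0.1181]
tool_rot: [179.5, 0.0, 96.7]
force: [-0.4, 0.7, -0.2]
grip_width: 0.0007
```

Run:
```python
from h import *
p,R=plan([(toW([0.060,-.05],.11),96.8),(toW([0.060,-.05],.075),96.8)])
```

```text
-> [ 0.644 -0.062  0.11 ] 3 rows
  30.7,19.0,2.8,0.2,0.0,-0.0
  30.7,19.1,2.8,0.2,0.0,-0.0
  30.7,19.1,2.7,0.2,0.0,-0.0
-> [ 0.644 -0.062  0.075] 1 rows
  -0.0,0.0,35.0,-0.0,-0.0,0.0
```

Request:
servo_tool:
  commands: [31,19,2,0,0,0,31,19,2,0,0,0,31,19,2,0,0,0,0,0,30,0,0,0,0,0,0,0,0,0,0,0,0,0,0,0,0,0,0,0,0,0]

```text
time_s: 14.4
tool_pos: [0.6408, -0.0624, 0.0778]
tool_rot: [180.0, 0.0, 96.5]
force: [0.1, -0.8, 0.9]
grip_width: 0.0006
```

Run:
```python
from h import *
snap('w9','wrist');zoom('w9',230,50,350,180)
```

```text
14.4 [ 0.6408 -0.0624  0.0778] [1.7997e+02 2.0000e-02 9.6530e+01] [ 0.1 -0.8  0.9] 0.0005542162442372077
zoom 4.6
```

View pics/w9.png

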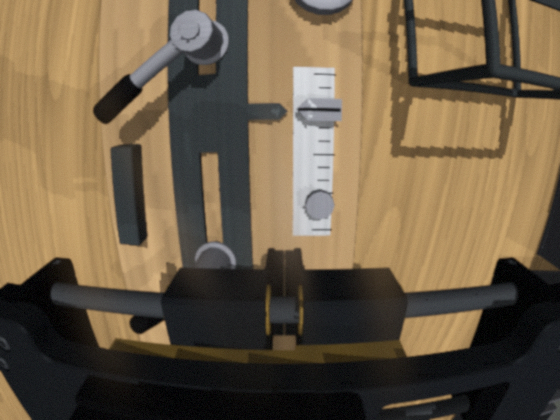

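View pics/w9z.png

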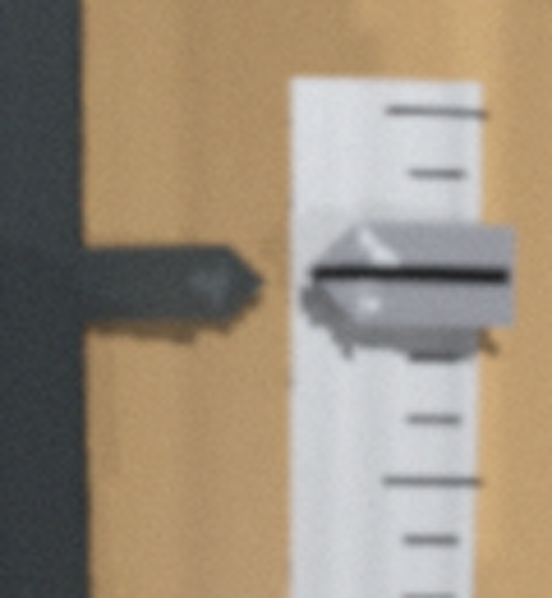

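Run:
```python
from h import *
P=load('w9')[2]
Z=lambda x,y,z:toJ(wray(P,230+x/4.6,50+y/4.6,z))*1000
print('idx tip',Z(312,273,.029),'idx back',Z(507,276,.029),'ptr',Z(263,281.5,.024))
print('pointer edges mid', (Z(150,245,.024)+Z(150,322,.024))/2, (Z(215,245,.024)+Z(215,321,.024))/2)
print('index edges mid',(Z(430,225,.029)+Z(430,326,.029))/2)
```

```text
idx tip [66.00539097 35.55738047] idx back [95.94019071 35.6347382 ] ptr [58.62265388 34.21248709]
pointer edges mid [41.08997522 34.06725692] [51.18302013 34.01521783]
index edges mid [84.02855893 35.40181466]
```

Run:
```python
from h import *
p,R=plan([(toW([0.0005,-.142],.12),96.6),(toW([0.0005,-.142],.034),96.6)])
```

```text
-> [ 0.596 -0.161  0.12 ] 3 rows
  -30.9,-18.6,-14.0,0.0,0.0,-0.0
  -30.8,-18.7,-14.0,0.0,0.0,-0.0
  -30.8,-18.7,-13.9,0.0,0.0,-0.0
-> [ 0.596 -0.161  0.034] 2 rows
  -0.0,0.0,43.0,0.0,-0.0,-0.0
  -0.0,0.0,43.0,0.0,-0.0,-0.0
```

Request:
servo_tool:
  commands: [0,0,-42,0,0,0,-31,-19,0,0,0,0,-31,-19,0,0,0,0,-31,-18,0,0,0,0,0,0,0,0,0,0,0,0,43,0,0,0,0,0,43,0,0,0,0,0,0,0,0,0,0,0,0,0,0,0]

```text
time_s: 15.35
tool_pos: [0.5961, -0.1598, 0.0338]
tool_rot: [-180.0, -0.0, 96.6]
force: [0.6, -0.7, 0.8]
grip_width: 0.0004
```

Run:
```python
from h import *
p,R,s=cur();print(toJ(p)*1000,p,s['force'])
```

```text
[   0.68451321 -141.22332578] [ 0.59614561 -0.15984331  0.03379487] [ 0.55419775 -0.66478605  0.77233064]
```

Request:
servo_tool:
  commands: [5,0,0,0,0,0,4,0,0,0,0,0,1,0,0,0,0,0,0,0,0,0,0,0,0,0,0,0,0,0]

```text
time_s: 15.85
tool_pos: [0.5959, -0.1504, 0.034]
tool_rot: [179.9, 0.1, 96.6]
force: [1.7, -2.9, 1.9]
grip_width: 0.0007
```

Run:
```python
from h import *
for i in range(1):
    p,R,s=cur();print(toJ(p)*1000,p,s['force'])
```

```text
[   1.53509165 -131.85569283] [ 0.59587806 -0.15044094  0.03404061] [ 1.66889796 -2.8833542   1.94793813]
```

Request:
servo_tool:
  commands: [0.7,0,0,0,0,0,0.6,0,0,0,0,0,0,0,0,0,0,0,0,0,0,0,0,0]

```text
time_s: 16.25
tool_pos: [0.5956, -0.15, 0.0337]
tool_rot: [179.9, 0.1, 96.6]
force: [2.3, -4.9, 3.9]
grip_width: 0.0005
```

Run:
```python
from h import *
p,R,s=cur();print(toJ(p)*1000,p,s['force'])
snap('t10','top');zoom('t10',250,180,330,240)
p,R,s=cur();print(toJ(p)*1000,p,s['force'])
```

```text
[   1.31595521 -131.37163519] [ 0.595603   -0.14998633  0.03374034] [ 2.27545262 -4.93138885  3.86427389]
16.25 [ 0.5956 -0.15    0.0337] [1.7988e+02 1.2000e-01 9.6610e+01] [ 2.3 -4.9  3.9] 0.00047021344268909657
zoom 10.0
[   1.3110197  -131.34187236] [ 0.59559457 -0.14995736  0.03373846] [ 3.08191916 -4.04748071  3.83261024]
```

View pics/t10z.png

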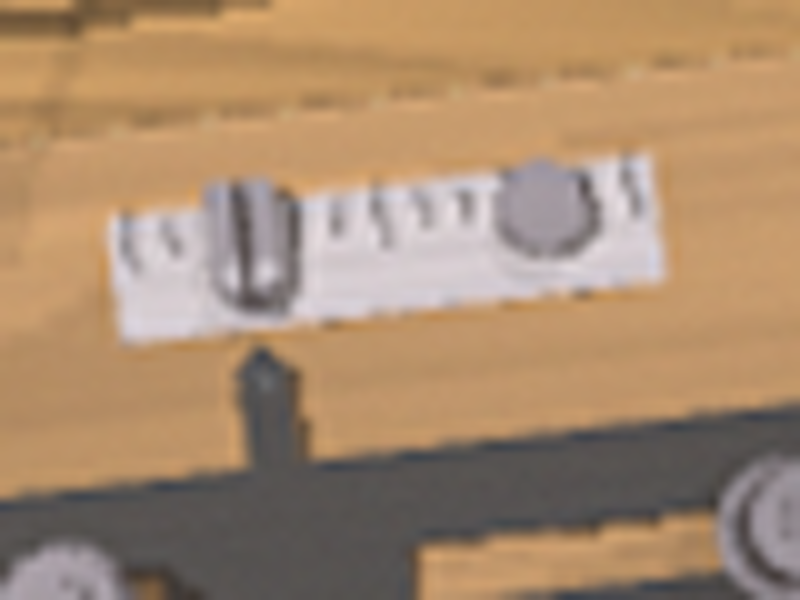

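```bash
cat >> h.py <<'E'
def shift(a,b,box=(268,212,290,226)):
    """pointer+bar edge patch shift between top images (px), excludes lever"""
    x0,y0,x1,y1=box
    A=cv2.cvtColor(load(a)[0],cv2.COLOR_RGB2GRAY).astype(np.float32);B=cv2.cvtColor(load(b)[0],cv2.COLOR_RGB2GRAY).astype(np.float32)
    best=None
    t=A[y0:y1,x0:x1]
    f=8
    T=cv2.resize(t,None,fx=f,fy=f,interpolation=cv2.INTER_CUBIC)
    S=cv2.resize(B[y0-4:y1+4,x0-6:x1+6],None,fx=f,fy=f,interpolation=cv2.INTER_CUBIC)
    r=cv2.matchTemplate(S,T,cv2.TM_CCOEFF_NORMED);_,m,_,l=cv2.minMaxLoc(r)
    return l[0]/f-6,l[1]/f-4,m
E
python3 - <<'E'
from h import *
print(shift('t8','t10'),'control idx',shift('t8','t10',(266,196,284,212)))
print(np.linalg.norm(ray('top',276,215,.024)-ray('top',277,215,.024))*1000)
E
```

```text
(-0.375, 0.125, 0.9814069271087646) control idx (0.0, 0.0, 0.9982133507728577)
2.3562069619384007
```

Request:
servo_tool:
  commands: [0.5,0,0,0,0,0,0,0,0,0,0,0,0,0,0,0,0,0]

```text
time_s: 16.6
tool_pos: [0.5955, -0.1496, 0.0337]
tool_rot: [179.9, 0.1, 96.6]
force: [2.8, -4.7, 3.7]
grip_width: 0.0002
```

Run:
```python
from h import *
p,R,s=cur();print(toJ(p)*1000,p,s['force'])
snap('t11','top');print(shift('t8','t11'))
```

```text
[   1.28671384 -130.95111134] [ 0.59552404 -0.14957225  0.03371575] [ 2.81267082 -4.74696558  3.66333734]
16.6 [ 0.5955 -0.1496  0.0337] [1.7989e+02 1.2000e-01 9.6600e+01] [ 2.8 -4.7  3.7] 0.00017392744293490424
(-0.625, 0.125, 0.978911280632019)
```

Request:
servo_tool:
  commands: [-5,0,0,0,0,0,-6,0,0,0,0,0,0,0,-42,0,0,0,0,0,-42,0,0,0,31,19,0,0,0,0,32,19,0,0,0,0,31,19,0,0,0,0,0,0,42,0,0,0,0,0,0,0,0,0,0,0,0,0,0,0]

```text
time_s: 17.65
tool_pos: [0.64, -0.0595, 0.0739]
tool_rot: [-179.8, -0.0, 96.6]
force: [0.4, -1.0, -0.1]
grip_width: 0.0006
```

Request:
servo_tool:
  commands: [0,0,0,0,0,0]

```text
time_s: 17.75
tool_pos: [0.642, -0.0605, 0.0763]
tool_rot: [179.9, 0.0, 96.5]
force: [0.3, 0.4, 0.9]
grip_width: 0.0002
```

Run:
```python
from h import *
snap('w12','wrist');zoom('w12',230,50,350,180)
```

```text
17.75 [ 0.642  -0.0605  0.0763] [1.7993e+02 3.0000e-02 9.6540e+01] [0.3 0.4 0.9] 0.00020082159641371074
zoom 4.6
```

View pics/w12z.png

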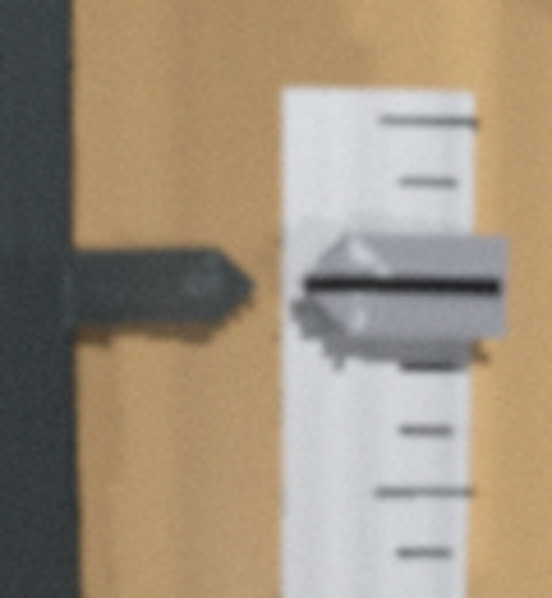

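Run:
```python
from h import *
P=load('w12')[2]
Z=lambda x,y,z:toJ(wray(P,230+x/4.6,50+y/4.6,z))*1000
print('idx tip',Z(306,284,.029),'idx back',Z(500,287,.029),'ptr',Z(254,287,.024))
print('pointer edges mid', (Z(140,248,.024)+Z(140,326,.024))/2, (Z(205,248,.024)+Z(205,325,.024))/2)
print('index edges mid',(Z(430,235,.029)+Z(430,337,.029))/2)
```

```text
idx tip [66.43722339 35.60146051] idx back [96.02850498 35.63720097] ptr [58.62152697 35.0952504 ]
pointer edges mid [41.03490001 35.28478267] [51.07258694 35.22120888]
index edges mid [85.26639608 35.52035558]
```

```bash
cat >> h.py <<'E'
def strad(side,phi,r,z):
    p,y=lev(side,phi,r,0,1,z);return p,y-90
E
python3 - <<'E'
from h import *
p,R=plan([strad('R',214,.066,.15),strad('R',214,.066,.048)])
plan([strad('R',209,.066,.047)+(1,),strad('R',203,.066,.047)+(1,),strad('R',197,.066,.047)+(1,)],p,R)
E
```

```text
-> [ 0.539 -0.146  0.15 ] 7 rows
  -10.5,-16.0,-10.5,0.0,-0.0,8.0
  -12.6,-14.4,-10.5,0.0,-0.0,8.0
  -14.5,-12.5,-10.5,0.0,-0.0,8.0
  -16.1,-10.4,-10.5,0.0,-0.0,8.0
  -17.3,-8.1,-10.5,0.0,-0.0,8.0
  -18.3,-5.6,-10.5,0.0,-0.0,8.0
  -18.9,-3.0,-10.5,0.0,-0.0,8.0
-> [ 0.539 -0.146  0.048] 3 rows
  0.0,0.0,34.0,0.0,0.0,0.0
  0.0,0.0,34.0,0.0,0.0,0.0
  0.0,0.0,34.0,0.0,0.0,0.0
-> [ 0.536 -0.141  0.047] 1 rows
  0.3,-5.8,1.0,0.0,-0.0,5.0
-> [ 0.532 -0.136  0.047] 1 rows
  0.4,-6.9,-0.0,0.0,-0.0,6.0
-> [ 0.529 -0.13   0.047] 1 rows
  0.4,-6.9,-0.0,-0.0,-0.0,6.0
```

Request:
servo_tool:
  commands: [0,0,-45,0,0,0,-10,-16,-29,0,0,8,-13,-14,0,0,0,8,-14,-12,0,0,0,8,-16,-10,0,0,0,8,-17,-8,0,0,0,8,-18,-6,0,0,0,8,-19,-3,0,0,0,8,0,0,0,0,0,0,0,0,0,0,0,0]
  jaw: 30

```text
time_s: 18.8
tool_pos: [0.5408, -0.1435, 0.1502]
tool_rot: [179.9, -0.2, 40.8]
force: [-0.4, 0.7, -0.6]
grip_width: 0.0299
```

Run:
```python
from h import *
p,R=plan([strad('R',214,.066,.10),strad('R',214,.066,.048)])
snap('w13','wrist');snap('s13','side')
```

```text
-> [ 0.539 -0.146  0.1  ] 2 rows
  -1.5,0.4,25.1,0.0,-0.1,-0.0
  -1.4,0.4,25.1,0.0,-0.1,-0.0
-> [ 0.539 -0.146  0.048] 2 rows
  0.0,-0.0,26.0,-0.0,0.0,0.0
  0.0,-0.0,26.0,-0.0,0.0,0.0
18.8 [ 0.5408 -0.1435  0.1502] [ 1.7995e+02 -1.6000e-01  4.0780e+01] [-0.4  0.7 -0.6] 0.02988719287886436
18.85 [ 0.5411 -0.1428  0.1499] [ 1.7996e+02 -1.3000e-01  4.0840e+01] [0.2 0.4 0.2] 0.029952370564339734
```

View pics/w13.png

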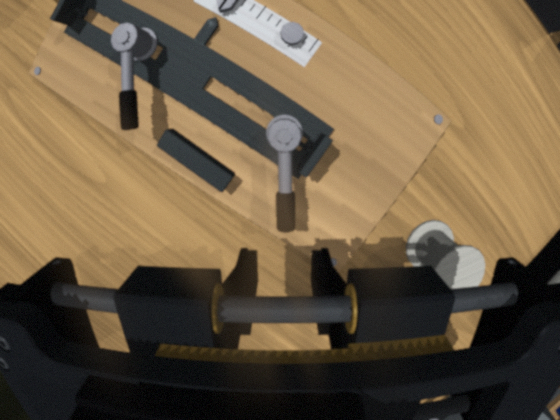

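View pics/s13.png

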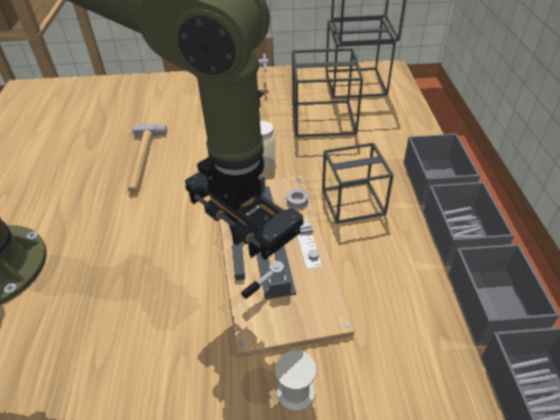

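Request:
servo_tool:
  commands: [-2,0,34,0,0,0,-1,0,34,0,0,0,0,0,34,0,0,0,0,0,0,0,0,0,0,0,0,0,0,0]

```text
time_s: 19.4
tool_pos: [0.5381, -0.1451, 0.0472]
tool_rot: [-180.0, 0.1, 40.8]
force: [0.6, 0.4, 0.8]
grip_width: 0.03
```

Run:
```python
from h import *
p,R,s=cur();q=(toJ(p)-PIV['R'])*1000;print(p,q,np.hypot(*q),np.degrees(np.arctan2(q[1],q[0]))%360,s['force'])
snap('s14','side');zoom('s14',205,205,325,325)
```

```text
[ 0.53814371 -0.14511515  0.04718316] [-55.65867435 -35.91338283] 66.23940742830945 212.831856670803 [0.61021673 0.38709242 0.77122786]
19.4 [ 0.5381 -0.1451  0.0472] [-1.7999e+02  5.0000e-02  4.0750e+01] [0.6 0.4 0.8] 0.03000616097617376
zoom 5.0
```

View pics/s14z.png

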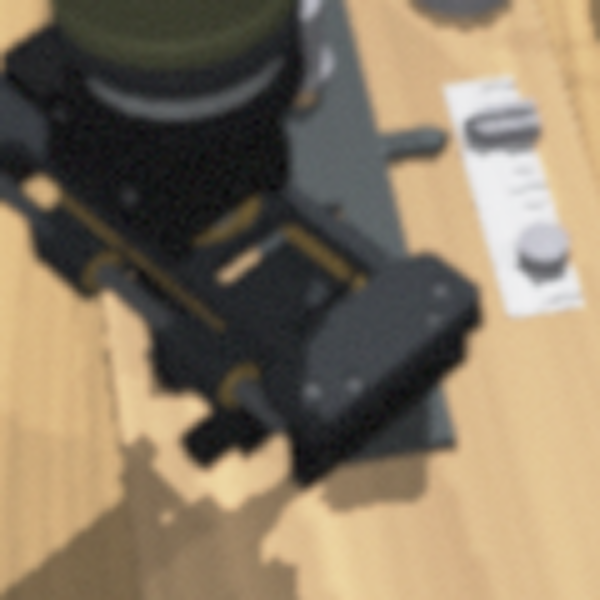

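Request:
servo_tool:
  commands: [0.4,-6.9,0,0,0,6,0.4,-6.9,0,0,0,6,0.4,-6.9,0,0,0,6,0.4,-6.9,0,0,0,6,0.4,-6.9,0,0,0,6,0.4,-6.9,0,0,0,6,0.4,-6.9,0,0,0,6,0.4,-6.9,0,0,0,6,0.4,-6.9,0,0,0,6,0.4,-6.9,0,0,0,6]

```text
time_s: 20.45
tool_pos: [0.528, -0.0799, 0.0494]
tool_rot: [-179.9, -0.2, -19.5]
force: [1.0, 0.2, -0.6]
grip_width: 0.03
```

Run:
```python
from h import *
p,R,s=cur();q=(toJ(p)-PIV['R'])*1000;print(p,q,np.hypot(*q),np.degrees(np.arctan2(q[1],q[0]))%360,s['force'])
plan([strad('R',149,.066,.047)+(1,),strad('R',145,.066,.047)+(1,),strad('R',141,.066,.047)+(1,)])
```

```text
[ 0.52796109 -0.07990983  0.04938128] [-58.02814832  30.03967229] 65.3425428661592 152.6305654582373 [ 0.97472039  0.17595744 -0.61571486]
-> [ 0.529 -0.076  0.047] 1 rows
  -0.5,-4.2,2.4,-0.2,-0.2,4.7
-> [ 0.531 -0.072  0.047] 1 rows
  0.2,-4.6,-0.0,0.0,-0.0,4.0
-> [ 0.533 -0.068  0.047] 1 rows
  0.2,-4.6,-0.0,0.0,-0.0,4.0
```

Request:
servo_tool:
  commands: [0,-4.5,1,0,0,4,0,-4.5,0,0,0,4,0,0,0,0,0,0]

```text
time_s: 20.75
tool_pos: [0.5313, -0.0711, 0.048]
tool_rot: [-179.9, -0.2, -27.2]
force: [0.3, 0.3, -0.6]
grip_width: 0.0302
```

Run:
```python
from h import *
p,R,s=cur();q=(toJ(p)-PIV['R'])*1000;print(p,q,np.hypot(*q),np.degrees(np.arctan2(q[1],q[0]))%360,s['force'])
snap('w15','wrist');snap('t15','top');zoom('t15',190,170,400,300)
```

```text
[ 0.53131494 -0.0710971   0.04802758] [-53.65177511  38.39190914] 65.9731131577873 144.41340932929188 [ 0.26264874  0.32623172 -0.64499682]
20.75 [ 0.5313 -0.0711  0.048 ] [-1.7985e+02 -1.7000e-01 -2.7230e+01] [ 0.3  0.3 -0.6] 0.030167373857066488
20.8 [ 0.5309 -0.0716  0.0477] [-1.7988e+02 -1.5000e-01 -2.7170e+01] [-0.3 -0.4 -0.5] 0.029777396303012963
zoom 3.8
```

View pics/w15.png

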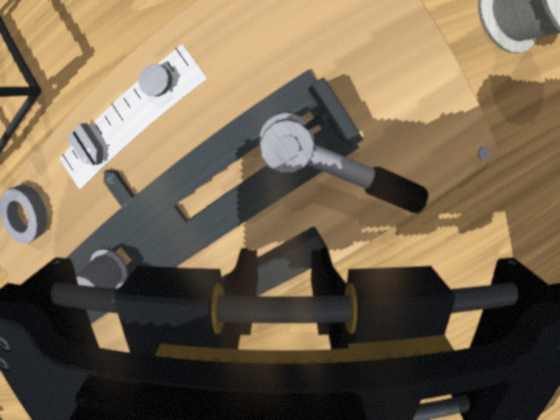

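View pics/t15z.png

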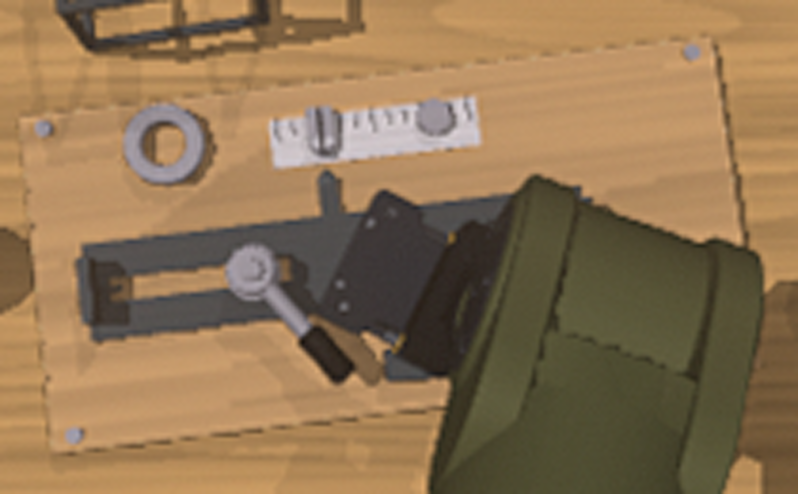

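Run:
```python
from h import *
P=load('w15')[2]
W=lambda u,v,z:toJ(wray(P,u,v,z))*1000
c=W(290,143,.068);a=W(422,197,.058);b=W(371,178,.058);print(c,b,a)
for q in (a-b,a-c,b-c): print(np.degrees(np.arctan2(q[1],q[0]))%360,np.hypot(*q))
# depth heights from initial top
d=np.load('top0.npz')['d'];i=camera_info('top');K=i['camera_matrix'];R=np.array(i['R']);t=np.array(i['t'])
def pt(u,v,d): return R.T@(np.linalg.inv(K)@np.array([u,v,1.])*d[v,u]-t)
for n,(x,y) in dict(handleL=(207,360),handleL2=(200,375),handleR=(597,325),rodL=(228,318),hubL=(250,268),board=(300,410),bar=(400,250),off=(450,360),spool=0 or (500,700)).items():
    u,v=int(round(190+x/3.8)),int(round(170+y/3.8))
    if v<420: print(n,np.round(pt(u,v,d),4), np.round([pt(u+k,v,d)[2] for k in(-2,-1,1,2)],4))
```

```text
[  0.41478252 -85.06403486] [ -40.91211921 -111.46988327] [ -67.71866204 -132.35803807]
217.92638201426834 33.98390426434195
214.7659786840367 82.93906803646621
212.5765677161199 49.042651204327626
handleL [0.5145 0.0915 0.0685] [0.067  0.0694 0.0677 0.0661]
handleL2 [0.5057 0.0938 0.0664] [0.07   0.0663 0.0653 0.063 ]
handleR [ 0.5337 -0.1383  0.0653] [0.0678 0.0702 0.0674 0.0662]
rodL [0.5388 0.0785 0.0647] [0.0639 0.068  0.0611 0.025 ]
hubL [0.5675 0.065  0.0687] [0.0652 0.0697 0.0668 0.068 ]
board [0.4838 0.0364 0.0195] [0.0221 0.0193 0.0198 0.0211]
bar [ 0.581  -0.0246  0.0247] [0.0241 0.0234 0.0244 0.0245]
off [ 0.5137 -0.0531  0.0381] [0.0414 0.0374 0.041  0.0412]
spool [ 0.308  -0.0864  0.0016] [0.0032 0.0037 0.0042 0.0024]
```

Run:
```python
from h import *
im,d,P=load('w13')
for dz in (0,-.019,-.05):
  for dy in (-.015,0,.015):
    X=P[0]+P[1].apply([0,dy,dz]);print(dz,dy,wproj(P,X))
T=camera_info('wrist')['T_tool_cam'];K=camera_info('wrist')['camera_matrix']
for (u,v) in [(240,255),(240,275),(325,255),(325,275),(170,300),(283,310)]:
    x=(u-K[0,2])/K[0,0];y=(v-K[1,2])/K[1,1];r=np.hypot(x,y);dd=np.array([np.sin(r)*x/r,np.sin(r)*y/r,np.cos(r)])
    z=d[v,u];print((u,v),z,np.round(T[:3,:3]@(dd*z/dd[2])+T[:3,3],3))
```

```text
0 -0.015 [259.7327949  249.40682569]
0 0 [284.16137505 249.49948001]
0 0.015 [308.58635177 249.44543111]
-0.019 -0.015 [257.42065863 263.45582834]
-0.019 0 [284.18107112 263.59531383]
-0.019 0.015 [310.93679757 263.49586146]
-0.05 -0.015 [252.65644551 292.85332561]
-0.05 0 [284.22159302 293.13022496]
-0.05 0.015 [315.77921019 292.89395297]
(240, 255) 0.1676477 [ 0.01  -0.023 -0.029]
(240, 275) 0.14995793 [ 0.009 -0.021 -0.048]
(325, 255) 0.1673499 [ 0.01   0.021 -0.029]
(325, 275) 0.14983772 [ 0.009  0.019 -0.048]
(170, 300) 0.08043085 [ 0.036 -0.03  -0.112]
(283, 310) 0.08782207 [ 0.03  -0.    -0.106]
```

Run:
```python
from h import *
for n in ('w13','w15'):
    P=load(n)[2]
    for ph in (205,210,215):
        u=np.array([np.cos(np.radians(ph)),np.sin(np.radians(ph))])
        print(n,ph,[np.round(wproj(P,toW(PIV['R']+r*u,.058))) .tolist() for r in (0,.049,.066,.085)])
im,d,P=load('w15')
T=camera_info('wrist')['T_tool_cam'];K=camera_info('wrist')['camera_matrix']
for (u,v) in [(400,190),(340,163),(290,143),(290,250),(480,200)]:
    x=(u-K[0,2])/K[0,0];y=(v-K[1,2])/K[1,1];r=np.hypot(x,y);dd=np.array([np.sin(r)*x/r,np.sin(r)*y/r,np.cos(r)])
    z=d[v,u];X=P[0]+P[1].apply(T[:3,:3]@(dd*z/dd[2])+T[:3,3]);print((u,v),np.round(X,4),toJ(X))
```

```text
w13 205 [[285.0, 134.0], [276.0, 190.0], [273.0, 208.0], [270.0, 228.0]]
w13 210 [[285.0, 134.0], [281.0, 190.0], [280.0, 209.0], [278.0, 229.0]]
w13 215 [[285.0, 134.0], [286.0, 190.0], [286.0, 209.0], [287.0, 229.0]]
w15 205 [[288.0, 142.0], [363.0, 189.0], [387.0, 204.0], [411.0, 220.0]]
w15 210 [[288.0, 142.0], [367.0, 183.0], [392.0, 196.0], [417.0, 210.0]]
w15 215 [[288.0, 142.0], [371.0, 176.0], [396.0, 187.0], [423.0, 199.0]]
(400, 190) [ 0.54   -0.1466  0.0649] [-0.05349339 -0.12136145]
(340, 163) [ 0.5677 -0.1226  0.0629] [-0.02315631 -0.10088837]
(290, 143) [ 0.5892 -0.1041  0.0678] [ 0.00040098 -0.08505764]
(290, 250) [ 0.5245 -0.0719  0.0363] [-0.05998936 -0.04536865]
(480, 200) [ 0.4733 -0.2258 -0.0007] [-0.12915761 -0.19208252]
```

Run:
```python
from h import *
T=camera_info('wrist')['T_tool_cam'];K=camera_info('wrist')['camera_matrix']
for n,cols in (('w13',(238,244,250,320,328)),('w9',(278,284,290)),('w15',(240,325))):
    im,d,P=load(n)
    for u in cols:
        out=[]
        for v in range(238,284,4):
            x=(u-K[0,2])/K[0,0];y=(v-K[1,2])/K[1,1];r=np.hypot(x,y);dd=np.array([np.sin(r)*x/r,np.sin(r)*y/r,np.cos(r)])
            z=d[v,u];out.append((v,*np.round((T[:3,:3]@(dd*z/dd[2])+T[:3,3])*1000).astype(int)))
        print(n,u,out)
im,d,P=load('w13');cv2.imwrite('pics/w13f.png',cv2.resize(im[230:300,200:370,::-1],None,fx=4.5,fy=4.5,interpolation=cv2.INTER_CUBIC))
```

```text
w13 238 [(238, np.int64(-56), np.int64(-51), np.int64(152)), (242, np.int64(-60), np.int64(-52), np.int64(151)), (246, np.int64(-65), np.int64(-52), np.int64(151)), (250, np.int64(-70), np.int64(-52), np.int64(151)), (254, np.int64(-75), np.int64(-52), np.int64(150)), (258, np.int64(10), np.int64(-24), np.int64(-33)), (262, np.int64(11), np.int64(-23), np.int64(-38)), (266, np.int64(11), np.int64(-22), np.int64(-43)), (270, np.int64(10), np.int64(-22), np.int64(-46)), (274, np.int64(10), np.int64(-22), np.int64(-49)), (278, np.int64(11), np.int64(-21), np.int64(-55)), (282, np.int64(10), np.int64(-20), np.int64(-58))]
w13 244 [(238, np.int64(-55), np.int64(-44), np.int64(151)), (242, np.int64(-60), np.int64(-45), np.int64(150)), (246, np.int64(-65), np.int64(-45), np.int64(151)), (250, np.int64(9), np.int64(-22), np.int64(-21)), (254, np.int64(10), np.int64(-21), np.int64(-28)), (258, np.int64(10), np.int64(-21), np.int64(-33)), (262, np.int64(10), np.int64(-20), np.int64(-37)), (266, np.int64(8), np.int64(-20), np.int64(-37)), (270, np.int64(8), np.int64(-20), np.int64(-42)), (274, 
[... 4270 characters left out ...]
78, np.int64(9), np.int64(-20), np.int64(-51)), (282, np.int64(9), np.int64(-20), np.int64(-56))]
w15 325 [(238, np.int64(-5), np.int64(29), np.int64(29)), (242, np.int64(-8), np.int64(29), np.int64(30)), (246, np.int64(-7), np.int64(28), np.int64(21)), (250, np.int64(10), np.int64(22), np.int64(-22)), (254, np.int64(10), np.int64(21), np.int64(-29)), (258, np.int64(10), np.int64(21), np.int64(-33)), (262, np.int64(10), np.int64(20), np.int64(-37)), (266, np.int64(10), np.int64(20), np.int64(-41)), (270, np.int64(9), np.int64(20), np.int64(-43)), (274, np.int64(83), np.int64(0), np.int64(-182)), (278, np.int64(8), np.int64(19), np.int64(-50)), (282, np.int64(9), np.int64(18), np.int64(-55))]
```

View pics/w13f.png

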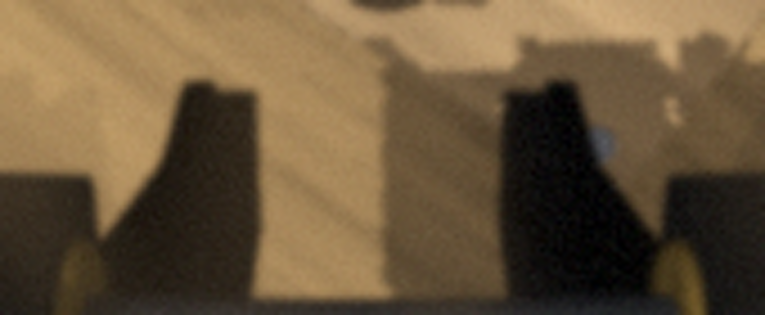

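Run:
```python
from h import *
p,R=plan([strad('R',214,.066,.085),strad('R',214,.066,.026)])
print(lev('L',215,.066,0,1,.03))
```

```text
-> [ 0.539 -0.146  0.085] 9 rows
  4.6,6.9,-4.2,-0.0,-0.0,-7.6
  3.7,7.4,-4.2,-0.0,-0.0,-7.6
  2.7,7.8,-4.2,-0.0,-0.0,-7.6
  1.6,8.1,-4.2,-0.0,-0.0,-7.6
  0.5,8.3,-4.2,-0.0,-0.0,-7.6
  -0.5,8.3,-4.2,-0.0,-0.0,-7.6
  -1.6,8.1,-4.2,-0.0,-0.0,-7.6
  -2.7,7.8,-4.2,-0.0,-0.0,-7.6
  -3.7,7.4,-4.2,-0.0,-0.0,-7.6
-> [ 0.539 -0.146  0.026] 2 rows
  -0.0,-0.0,29.5,-0.0,-0.0,0.0
  -0.0,-0.0,29.5,-0.0,-0.0,0.0
(array([0.51977542, 0.02194297, 0.03      ]), np.float64(131.8181977620568))
```

Request:
servo_tool:
  commands: [5,7,-30,0,0,-7.6,4,7,-8,0,0,-7.6,3,8,0,0,0,-7.6,2,8,0,0,0,-7.6,0,8,0,0,0,-7.6,0,8,0,0,0,-7.6,-2,8,0,0,0,-7.6,-3,8,0,0,0,-7.6,-4,7,0,0,0,-7.6,0,0,0,0,0,0]

```text
time_s: 21.85
tool_pos: [0.5383, -0.1477, 0.0849]
tool_rot: [179.9, -0.0, 41.0]
force: [-0.2, 0.0, 0.2]
grip_width: 0.0301
```

Run:
```python
from h import *
p,R=plan([strad('R',214,.066,.026)])
```

```text
-> [ 0.539 -0.146  0.026] 2 rows
  0.9,-0.4,29.4,0.0,-0.0,0.1
  0.9,-0.4,29.4,0.0,-0.0,0.1
```

Request:
servo_tool:
  commands: [1,0,20,0,0,0,0,0,20,0,0,0,0,0,19,0,0,0,0,0,0,0,0,0]

```text
time_s: 22.25
tool_pos: [0.537, -0.1443, 0.0231]
tool_rot: [-179.8, 0.2, 41.0]
force: [-0.3, 0.8, 0.3]
grip_width: 0.0301
```

Run:
```python
from h import *
p,R,s=cur();q=(toJ(p)-PIV['R'])*1000;print(p,q,np.hypot(*q),np.degrees(np.arctan2(q[1],q[0]))%360,s['force'])
snap('w16','wrist')
```

```text
[ 0.53700937 -0.14426732  0.02305792] [-56.6843344 -34.9368798] 66.58602958480027 211.6472309307888 [-0.2537992   0.77922665  0.26507512]
22.25 [ 0.537  -0.1443  0.0231] [-1.7982e+02  1.6000e-01  4.0950e+01] [-0.3  0.8  0.3] 0.030141883103630033
```

View pics/w16.png

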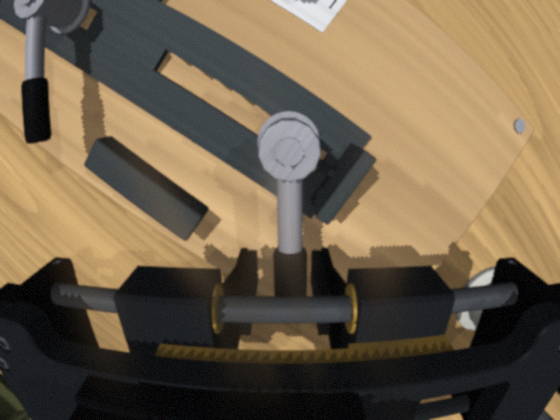

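Request:
servo_tool:
  commands: [0.4,-6.9,-1,0,0,6,0.4,-6.9,-1,0,0,6,0.4,-6.9,0,0,0,6,0.4,-6.9,0,0,0,6,0.4,-6.9,0,0,0,6,0.4,-6.9,0,0,0,6,0.4,-6.9,0,0,0,6]

```text
time_s: 23.0
tool_pos: [0.5238, -0.1031, 0.0287]
tool_rot: [179.8, -0.2, -1.3]
force: [-0.3, -5.6, -1.0]
grip_width: 0.0303
```

Run:
```python
from h import *
p,R,s=cur();q=(toJ(p)-PIV['R'])*1000;print(p,q,np.hypot(*q),np.degrees(np.arctan2(q[1],q[0]))%360,s['force'])
snap('w17','wrist')
plan([strad('R',x,.066,.026)+(1,) for x in (165,159)])
```

```text
[ 0.52381624 -0.10313787  0.02871132] [-64.90130624   7.46798037] 65.32955137344595 173.43603080777743 [-0.33349782 -5.63135751 -0.95298864]
23.0 [ 0.5238 -0.1031  0.0287] [ 1.7983e+02 -1.7000e-01 -1.3400e+00] [-0.3 -5.6 -1. ] 0.030308999039837733
-> [ 0.524 -0.093  0.026] 1 rows
  0.0,-8.1,2.5,0.1,-0.1,6.7
-> [ 0.525 -0.087  0.026] 1 rows
  0.4,-6.9,-0.0,-0.0,-0.0,6.0
```

View pics/w17.png

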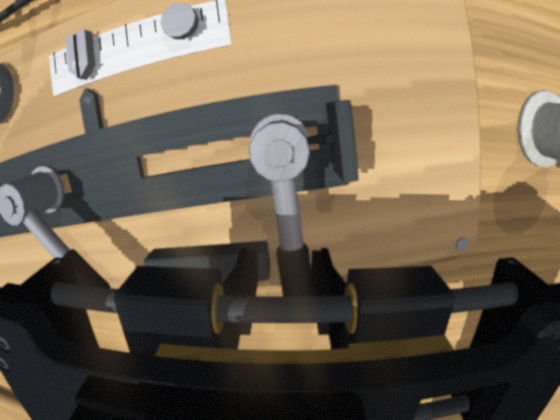

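Request:
servo_tool:
  commands: [0.4,-6.9,0,0,0,6,0.4,-6.9,0,0,0,6,0.4,-6.9,0,0,0,6,0.4,-6.9,0,0,0,6,0.3,-5.5,0,0,0,4,0,0,0,0,0,0]

```text
time_s: 23.65
tool_pos: [0.5321, -0.0695, 0.0281]
tool_rot: [180.0, -0.0, -28.9]
force: [-2.3, -1.1, 1.3]
grip_width: 0.0301
```

```bash
cat >> h.py <<'E'
def st(side):
    p,R,s=cur();q=(toJ(p)-PIV[side])*1000;print(np.round(p,4),'r %.1f phi %.1f'%(np.hypot(*q),np.degrees(np.arctan2(q[1],q[0]))%360),'yaw',s['tool_rot'][2],np.round(s['force'],1),s['time_s'])
E
python3 - <<'E'
from h import *
st('R');snap('w18','wrist')
E
```

```text
[ 0.5321 -0.0695  0.0281] r 66.0 phi 142.9 yaw -28.92243421202107 [-2.3 -1.1  1.3] 23.65
23.65 [ 0.5321 -0.0695  0.0281] [ 1.7997e+02 -4.0000e-02 -2.8920e+01] [-2.3 -1.1  1.3] 0.03009120165132051
```

View pics/w18.png

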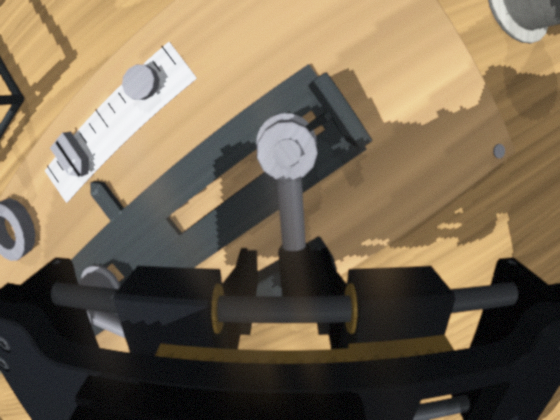

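Request:
servo_tool:
  commands: [0,-3,0,0,0,2,0,-3,0,0,0,0,0,0,0,0,0,0,0,0,0,0,0,0]

```text
time_s: 24.1
tool_pos: [0.5343, -0.0655, 0.0275]
tool_rot: [179.9, -0.0, -30.9]
force: [-3.4, -4.8, 3.4]
grip_width: 0.0298
```

Run:
```python
from h import *
st('R')
```

```text
[ 0.5343 -0.0655  0.0275] r 66.4 phi 138.9 yaw -30.872806146860523 [-3.4 -4.8  3.4] 24.1
```

Request:
servo_tool:
  commands: [0,-2,0,0,0,0,0,-1,0,0,0,0,0,0,0,0,0,0]

```text
time_s: 24.4
tool_pos: [0.5344, -0.0654, 0.0274]
tool_rot: [179.7, 0.0, -30.9]
force: [-7.0, -9.4, 6.0]
grip_width: 0.0298
```

Run:
```python
from h import *
st('R');snap('w19','wrist');st('R')
```

```text
[ 0.5344 -0.0654  0.0274] r 66.4 phi 138.8 yaw -30.94783144679518 [-7.  -9.4  6. ] 24.4
24.4 [ 0.5344 -0.0654  0.0274] [ 1.7971e+02  4.0000e-02 -3.0950e+01] [-7.  -9.4  6. ] 0.029837682086777572
[ 0.5344 -0.0653  0.0274] r 66.4 phi 138.8 yaw -30.951381662404593 [-7.2 -9.7  7.1] 24.45
```

View pics/w19.png

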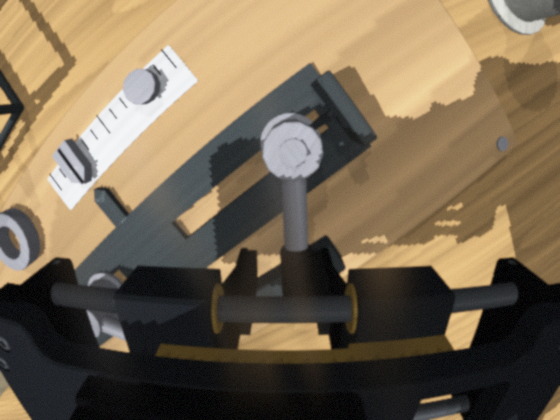

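Request:
servo_tool:
  commands: [0,4,0,0,0,0,0,3,0,0,0,0,0,0,-40,0,0,0,0,0,-40,0,0,0,0,0,0,0,0,0]

```text
time_s: 24.95
tool_pos: [0.5373, -0.0667, 0.1119]
tool_rot: [-179.6, -0.4, -30.8]
force: [1.0, -0.6, 0.9]
grip_width: 0.0299
```

Run:
```python
from h import *
st('R');plan([strad('L',214,.066,.11)])
```

```text
[ 0.5373 -0.0667  0.1119] r 63.2 phi 138.3 yaw -30.83597653206574 [ 1.  -0.6  0.9] 24.95
-> [0.519 0.023 0.11 ] 9 rows
  -6.8,-7.5,0.2,-0.0,-0.1,-8.0
  -5.7,-8.4,0.2,-0.0,-0.1,-8.0
  -4.5,-9.1,0.2,-0.0,-0.1,-8.0
  -3.2,-9.6,0.2,-0.0,-0.1,-8.0
  -1.9,-10.0,0.2,-0.0,-0.1,-8.0
  -0.5,-10.1,0.2,-0.0,-0.1,-8.0
  1.0,-10.1,0.2,-0.0,-0.1,-8.0
  2.3,-9.9,0.2,-0.0,-0.1,-8.0
  3.7,-9.5,0.2,-0.0,-0.1,-8.0
```

Request:
servo_tool:
  commands: [-7,-7.5,0,0,0,-8,-6,-8.5,0,0,0,-8,-4.5,-9,0,0,0,-8,-3,-9.5,0,0,0,-8,-2,-10,0,0,0,-8,-0.5,-10,0,0,0,-8,1,-10,0,0,0,-8,2.5,-10,0,0,0,-8,3.5,-9.5,0,0,0,-8,0,0,0,0,0,0]

```text
time_s: 25.95
tool_pos: [0.5138, 0.025, 0.1066]
tool_rot: [-179.9, -0.1, 41.3]
force: [-0.2, 0.7, 0.1]
grip_width: 0.0301
```

Run:
```python
from h import *
st('L');snap('w20','wrist');plan([strad('L',214,.066,.026)])
```

```text
[0.5138 0.025  0.1066] r 68.7 phi 209.8 yaw 41.326429604471684 [-0.2  0.7  0.1] 25.95
25.95 [0.5138 0.025  0.1066] [-1.799e+02 -8.000e-02  4.133e+01] [-0.2  0.7  0.1] 0.030147004222391718
-> [0.519 0.023 0.026] 2 rows
  1.6,2.0,40.4,-0.0,-0.0,0.1
  1.6,2.0,40.4,-0.0,-0.0,0.1
```

View pics/w20.png

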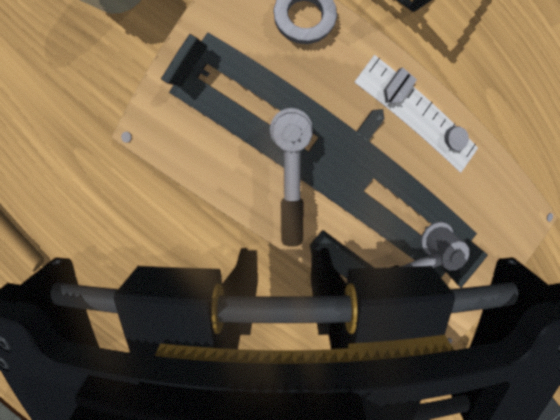

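Request:
servo_tool:
  commands: [1.5,2,27,0,0,0,1.5,2,27,0,0,0,0,0,25,0,0,0,0,0,0,0,0,0,0,0,0,0,0,0]

```text
time_s: 26.5
tool_pos: [0.5191, 0.0206, 0.0282]
tool_rot: [180.0, 0.0, 40.9]
force: [0.4, -1.0, 0.1]
grip_width: 0.0294
```

Run:
```python
from h import *
st('L');snap('w21','wrist')
```

```text
[0.5191 0.0206 0.0282] r 67.4 phi 215.5 yaw 40.92150808710876 [ 0.4 -1.   0.1] 26.5
26.5 [0.5191 0.0206 0.0282] [1.7998e+02 3.0000e-02 4.0920e+01] [ 0.4 -1.   0.1] 0.0293667041013335
```

View pics/w21.png

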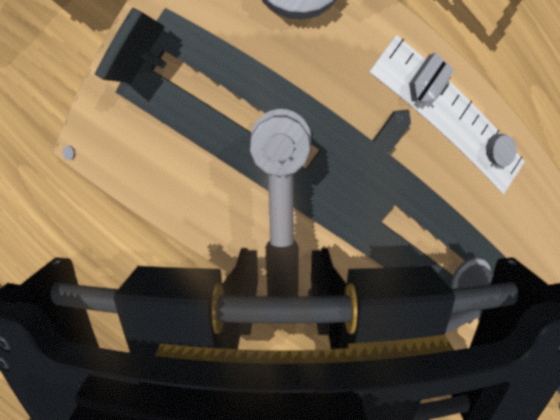

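Request:
servo_tool:
  commands: [0.4,-6.9,0,0,0,6,0.4,-6.9,0,0,0,6,0.4,-6.9,0,0,0,6,0.4,-6.9,0,0,0,6,0.4,-6.9,0,0,0,6,0.4,-6.9,0,0,0,6,0.4,-6.9,0,0,0,6,0.4,-6.9,0,0,0,6,0.4,-6.9,0,0,0,6]

```text
time_s: 27.45
tool_pos: [0.5045, 0.0774, 0.0293]
tool_rot: [179.9, 0.0, -13.3]
force: [-4.3, -5.1, 2.5]
grip_width: 0.0301
```

Run:
```python
from h import *
st('L')
```

```text
[0.5045 0.0774 0.0293] r 65.5 phi 163.1 yaw -13.303593961896357 [-4.3 -5.1  2.5] 27.45
```

Request:
servo_tool:
  commands: [0.4,-6.9,0,0,0,6,0.4,-6.9,0,0,0,6,0.4,-6.9,0,0,0,6,0,-3,0,0,0,1,0,-2,0,0,0,0,0,0,0,0,0,0]

```text
time_s: 28.05
tool_pos: [0.5142, 0.1024, 0.0288]
tool_rot: [179.9, 0.1, -32.0]
force: [-4.5, -3.2, 1.1]
grip_width: 0.03
```

Run:
```python
from h import *
st('L')
```

```text
[0.5142 0.1024 0.0288] r 65.8 phi 139.5 yaw -31.972329064287045 [-4.5 -3.2  1.1] 28.05
```

Request:
servo_tool:
  commands: [0,-2,0,0,0,0,0,-2,0,0,0,0,0,0,0,0,0,0,0,0,0,0,0,0]

```text
time_s: 28.45
tool_pos: [0.5148, 0.1032, 0.0283]
tool_rot: [179.7, 0.2, -32.0]
force: [-8.6, -6.9, 5.2]
grip_width: 0.0302
```

Run:
```python
from h import *
st('L')
```

```text
[0.5148 0.1032 0.0283] r 65.8 phi 138.7 yaw -32.04640032492695 [-8.6 -6.9  5.2] 28.45
```

One more nudge to confirm the stop, then retreat.

Request:
servo_tool:
  commands: [0,-2,0,0,0,0,0,-1,0,0,0,0,0,0,0,0,0,0]

```text
time_s: 28.75
tool_pos: [0.5149, 0.1033, 0.0281]
tool_rot: [179.5, 0.3, -32.1]
force: [-11.4, -11.2, 8.9]
grip_width: 0.0299
```

Run:
```python
from h import *
st('L')
```

```text
[0.5149 0.1033 0.0281] r 65.7 phi 138.5 yaw -32.106110130543065 [-11.4 -11.2   8.9] 28.75
```

Request:
servo_tool:
  commands: [0,5,0,0,0,0,0,5,0,0,0,0,0,0,-45,0,0,0,0,0,-45,0,0,0,0,0,-40,0,0,0,0,0,0,0,0,0]

```text
time_s: 29.35
tool_pos: [0.5187, 0.1016, 0.1642]
tool_rot: [-179.3, -0.3, -31.9]
force: [-0.2, 0.4, -0.4]
grip_width: 0.0295
```

Run:
```python
from h import *
st('L');plan([(toW([0.060,-.05],.15),96.6),(toW([0.060,-.05],.076),96.6)])
```

```text
[0.5187 0.1016 0.1642] r 61.7 phi 137.8 yaw -31.94247672603105 [-0.2  0.4 -0.4] 29.35
-> [ 0.644 -0.062  0.15 ] 17 rows
  11.4,4.3,0.8,-0.0,-0.1,-7.6
  10.7,5.7,0.8,-0.0,-0.1,-7.6
  9.9,7.1,0.8,-0.0,-0.1,-7.6
  8.8,8.3,0.8,-0.0,-0.1,-7.6
  7.7,9.4,0.8,-0.0,-0.1,-7.6
  6.4,10.3,0.8,-0.0,-0.1,-7.6
  4.9,11.1,0.8,-0.0,-0.1,-7.6
  3.4,11.6,0.8,-0.0,-0.1,-7.6
  1.9,12.0,0.8,-0.0,-0.1,-7.6
  0.3,12.1,0.8,-0.0,-0.1,-7.6
  -1.3,12.1,0.8,-0.0,-0.1,-7.6
  -2.9,11.8,0.8,-0.0,-0.1,-7.6
  -4.4,11.3,0.8,-0.0,-0.1,-7.6
  -5.9,10.6,0.8,-0.0,-0.1,-7.6
  -7.2,9.8,0.8,-0.0,-0.1,-7.6
  -8.4,8.7,0.8,-0.0,-0.1,-7.6
  -9.5,7.5,0.8,-0.0,-0.1,-7.6
-> [ 0.644 -0.062  0.076] 2 rows
  -0.0,0.0,37.0,0.0,-0.0,0.0
  -0.0,0.0,37.0,0.0,-0.0,0.0
```

Request:
servo_tool:
  commands: [11.5,4,0,0,0,-7.6,11,6,0,0,0,-7.6,10,7,0,0,0,-7.6,9,8,0,0,0,-7.6,8,9.5,0,0,0,-7.6,6,10,0,0,0,-7.6,5,11,0,0,0,-7.6,3.5,11.5,0,0,0,-7.6,2,12,0,0,0,-7.6,0,12,0,0,0,-7.6]
  jaw: 0

```text
time_s: 30.35
tool_pos: [0.5893, 0.0049, 0.158]
tool_rot: [180.0, -0.1, 44.4]
force: [-0.6, 0.4, -0.5]
grip_width: 0.0002
```

Request:
servo_tool:
  commands: [-1,12,0,0,0,-7.6,-3,12,0,0,0,-7.6,-4.5,11.5,0,0,0,-7.6,-6,10.5,0,0,0,-7.6,-7,10,0,0,0,-7.6,-8.5,9,0,0,0,-7.6,-9.5,7.5,0,0,0,-7.6,0,0,40,0,0,0,0,0,40,0,0,0,0,0,0,0,0,0]

```text
time_s: 31.35
tool_pos: [0.6375, -0.0612, 0.0725]
tool_rot: [-179.5, -0.1, 97.3]
force: [0.8, -0.1, -0.8]
grip_width: 0.0005
```

Request:
servo_tool:
  commands: [0,0,0,0,0,0,0,0,0,0,0,0]

```text
time_s: 31.55
tool_pos: [0.6431, -0.0626, 0.0804]
tool_rot: [179.8, 0.0, 97.3]
force: [-0.0, 0.5, 1.3]
grip_width: 0.0005
```

Run:
```python
from h import *
st('L');snap('w22','wrist');zoom('w22',230,50,350,180)
```

```text
[ 0.6431 -0.0626  0.0804] r 148.4 phi 293.2 yaw 97.26928493769117 [-0.   0.5  1.3] 31.55
31.55 [ 0.6431 -0.0626  0.0804] [1.7977e+02 3.0000e-02 9.7270e+01] [-0.   0.5  1.3] 0.0005091746567920418
zoom 4.6
```

View pics/w22.png

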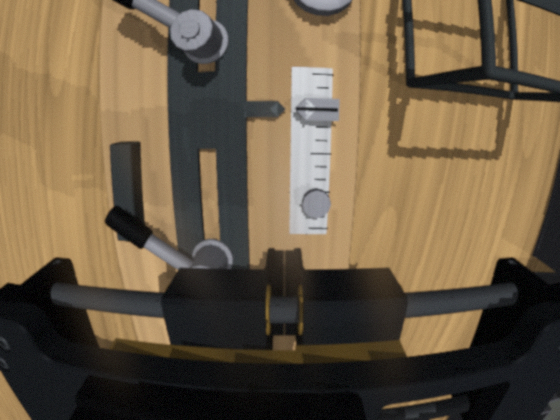

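View pics/w22z.png

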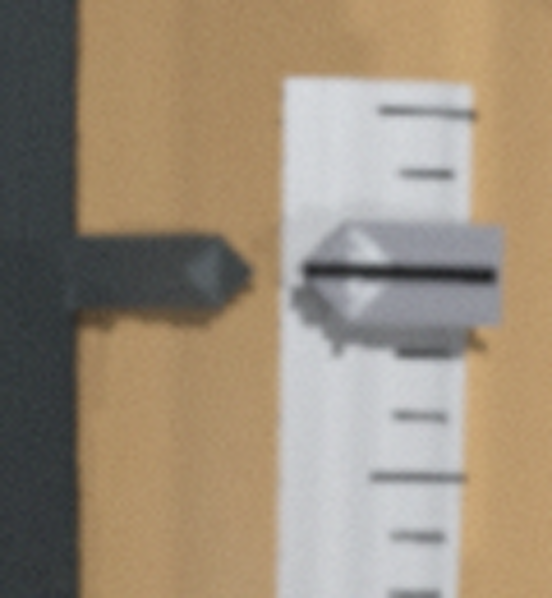

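Pointer tip at zoom (252,272), index tip (306,270): still aligned. Now retreat and check everything from the fixed cameras.

Run:
```python
from h import *
P=load('w22')[2]
Z=lambda x,y,z:toJ(wray(P,230+x/4.6,50+y/4.6,z))*1000
print('idx tip',Z(306,270,.029),'back',Z(497,275,.029),'ptr',Z(252,272,.024))
print('pointer edges mid', (Z(140,234,.024)+Z(140,310,.024))/2, 'index mid',(Z(430,222,.029)+Z(430,326,.029))/2)
W=lambda u,v,z:toJ(wray(P,u,v,z))*1000
print('R lever',W(110,216,.058),W(147,239,.058))
```

```text
idx tip [66.59165225 35.64405898] back [96.23269514 35.74959402] ptr [58.34913286 35.2292601 ]
pointer edges mid [40.78914734 35.2018499 ] index mid [85.75404851 35.50487978]
R lever [-69.17657375 -35.70079846] [-40.64260839 -52.89907569]
```

Request:
servo_tool:
  commands: [0,0,-45,0,0,0,0,0,-45,0,0,0,0,-20,-45,0,0,0,-20,-40,-30,0,0,0,-45,-20,0,0,0,0,-45,-20,0,0,0,0,-45,-10,0,0,0,0,-45,0,0,0,0,0,-45,0,0,0,0,0,0,0,0,0,0,0]

```text
time_s: 32.6
tool_pos: [0.5632, -0.3265, 0.2427]
tool_rot: [180.0, 0.4, 96.6]
force: [-0.3, -0.5, -0.1]
grip_width: 0.0007
```

Run:
```python
from h import *
st('L');snap('t23','top');snap('s23','side');zoom('t23',190,170,400,300);zoom('s23',205,165,365,365)
```

```text
[ 0.5632 -0.3265  0.2427] r 392.5 phi 262.3 yaw 96.64626428668154 [-0.3 -0.5 -0.1] 32.6
32.6 [ 0.5632 -0.3265  0.2427] [179.99   0.39  96.65] [-0.3 -0.5 -0.1] 0.0007404993618741764
32.65 [ 0.5643 -0.3226  0.2425] [179.95   0.2   96.85] [-0.7  0.1  0.1] 0.0008035865046678017
zoom 3.8
zoom 3.0
```

View pics/t23z.png

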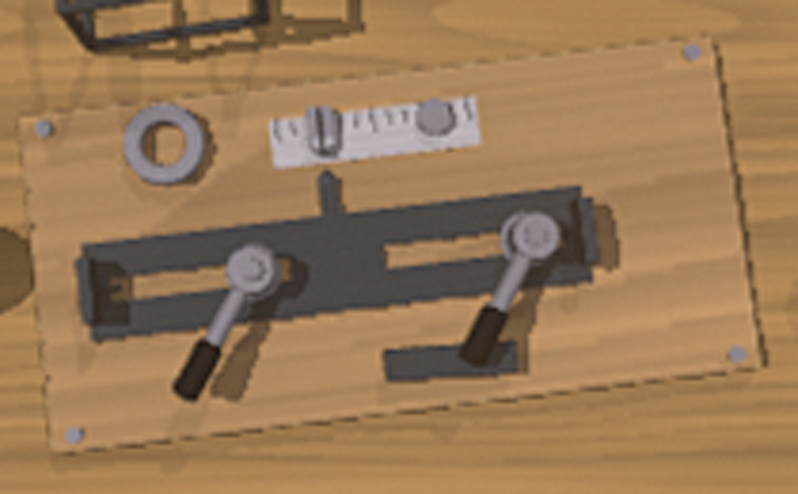

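View pics/s23.png

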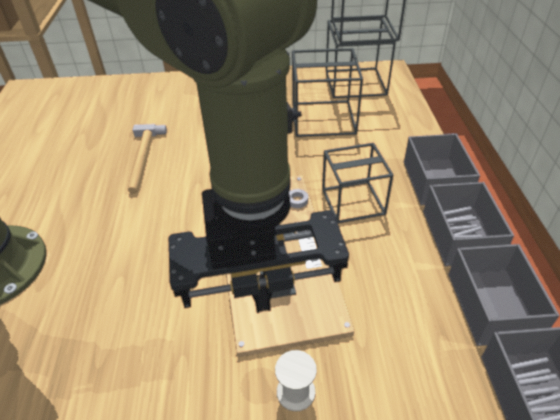

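Run:
```python
from h import *
Z=lambda x,y,z:toJ(ray('top',190+x/3.8,170+y/3.8,z))*1000
for c,i,o in (((250,268),(213,343),(186,396)),((536,233),(498,311),(474,360))):
    c=Z(*c,.068);i=Z(*i,.058);o=Z(*o,.058);print([round(float(np.degrees(np.arctan2(q[1],q[0]))%360),1) for q in (o-c,i-c,o-i)])
P=load('w22')[2];W=lambda u,v,z:toJ(wray(P,u,v,z))*1000
for q in (W(110,216,.058)-PIV['R']*1000,W(147,239,.058)-PIV['R']*1000): print(np.degrees(np.arctan2(q[1],q[0])))
for b in [(150,105,262,190),(138,225,177,253),(402,207,445,241),(220,193,247,219)]:
    A=np.load('top0.npz')['im'].astype(int);B=load('t23')[0].astype(int);x0,y0,x1,y1=b;print(b,np.abs(A-B)[y0:y1,x0:x1].mean())
```

```text
[146.3, 146.4, 146.2]
[147.0, 147.4, 146.2]
145.3824654894424
143.09195198800987
(150, 105, 262, 190) 0.9406862745098039
(138, 225, 177, 253) 0.8571428571428571
(402, 207, 445, 241) 0.8620611035111719
(220, 193, 247, 219) 0.9178537511870846
```

Both levers are at about 145–146° (tight, and both were pushed into the stop). The pointer is on the index and the bystanders have not moved, so I am handing in.

Run:
```python
from h import *
print(env.sign_off(), monitor.get_obs()['time_s'])
```

```text
the job is handed in; nothing more can be done
the job is handed in; nothing more can be done
```

The job is done and handed in, with the clock at about 32.7 s of the 56 s allowed. The left lever was the tight one. I swung it fully loose, pushed the bar about 38 mm to the left until its pointer met the pointed index, and then swung both levers clockwise until tight.

**Order:** the right lever started about 8° short of fully loose, so I pushed it back to its stop too before moving the bar. I then pushed the right lug in small steps, checking with the cameras between them.

**Last checks:**
- **Pointer:** after tightening, the wrist camera put it at 35.2 mm along the jig and the index at 35.6 mm. That is about 0.4 mm apart, which is close to the limit of what the pictures can resolve.
- **Levers:** both were pushed until they stopped moving while the force rose to about 12–16 N. The pictures put them at 143–147°, where fully tight is 145°.
- **Small frame, jar, spool and collar:** these look the same in the first and last top views. The offcut is half hidden under the right lever, and I compared it only by eye; it looked to be in the same place.

**What went wrong:**
- **Right lever:** the first attempt to tighten it missed, because the fingers end about 20 mm short of the stated tool tip and passed over the handle without moving it. I repeated the move lower and it worked.
- **Left lever:** the fingers slipped over its handle at the end of the loosening swing for the same reason. A picture straight after showed it at its loose stop.

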